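# Clear the anvil drawer: save good anvils, sweep worn carbide away, latch the well

### The arm

A 7-joint arm with a two-finger parallel gripper is mounted at the origin on the work surface. World frame = base frame: x ahead of the robot, y to its left, z up, the work surface at z = 0. Lengths are in m, angles in rad, forces in N, time in s.
With the tool pointing down it reaches from about 0.425 to 0.925 m from the base axis. Payload 6.8 kg.
Tool frame: the origin (TCP) lies at the very end of the fingers, on their centre line; the grasp point (between the pads) lies 19 mm behind it; z points along the fingers, x is the direction in which the jaws open and shut, and the axes are right-handed (so a half turn about z gives the same grasp; the last joint's range is limited). The gripper opens to 85 mm and grips with 20 to 120 N. Pads are 22 mm wide; open, the fingers measure 114 mm over their backs; the gripper's body (76 mm by 85 mm) begins 54 mm behind the grasp point. The pads swing forward as they close: fully open they stand 13 mm farther back than shut.
Start: joints at [1.196, 0.477, 0.022, 1.555, -0.011, 1.109, -0.083], TCP at [0.178, -0.651, 0.231] pointing down, gripper open.
Joint ranges: [-2.96, 2.96], [-0.34, 2.1], [-1.41, 1.46], [0.24, 2.44], [-1.37, 4.51], [0.17, 1.92], [-2.96, 2.96]. Speed limits (rad/s): [2.39, 2.39, 3.14, 3.14, 3.14, 3.14, 3.14].

### API

Orientations are given as a rotation vector (axis times angle).
In Python, from bench import get_obs, imaging, hand_in gives the robot as it stands.
- The arm moves only by the tool send_rows, never from a script. Its argument "motion" is a list of rows, each an object with "dp": the shift along the world's x, y, z in m, a list of three; "rot": the turn, a rotation vector about the world's x, y, z in rad, a list of three; "grip": the finger opening in m, from 0 to 0.0854. In form: [{"dp": [dx, dy, dz], "rot": [ax, ay, az], "grip": grip}, ...]. A call has 1 to 20 rows; each row shifts and turns the pose as measured when the row begins; what a row does not reach is not made up. A row lasts 1/8 s, in which the tool goes at most 62.5 mm and 10.7 degrees, less where a joint would pass 70% of its speed; a pose out of reach is approached as far as the arm can. A call is refused whole if a number of a shift passes 0.0625 or a number of a turn 0.188, either way. A call with a gripper value outside its range is refused whole. The fingers move at their own pace and stop on an object; "grip_force" is the grip in N (left out, the last holds). Time passes only in rows, so rows that do not move let the fingers close. It gives the time, the measured TCP pose, the force and the opening at its end, in the units of the state.
- get_obs(): the state, without advancing time (a new reading comes with each control period).
- imaging.grab_frame(name): name is "scene" or "top" or "wrist"; returns a dict with "img" (420x560x3 uint8, red, green, blue), "fx", "fy", "cx", "cy" (pixels), "D" ([k1, k2, p1, p2, k3] as OpenCV has them; the pictures are not rectified), "R" (3x3) and "t" (3): a world point X has camera coordinates R X + t. Camera axes: x right, y down, z forward; pixel columns grow to the right and rows downward; lengths in m; the calibration is good to about 2 mm. A picture is of the moment at which its call begins. There is no depth.
- hand_in(): hands the job in, once; it reports no verdict.
The state is a dict: "clock": time; "joints": joint angles; "qvel": joint speeds; "tau": joint torques, N m; "tcp_pos": TCP position; "orientation": TCP orientation; "contact_force": force on the tool from outside, world axes, zero at the start; "moment": the same for the moment, N m; "grip_width": finger opening in m.
Only numpy, scipy, OpenCV 4.12 (cv2) and the standard library are available. Lean on these libraries where they do the work, as an engineer would, in place of code of your own. Each camera call takes 0.05 s, during which the arm holds its last target. There are 200 camera calls.

### The job

Clear down the anvil drawer: set the good round anvils that stand on its deck and well cover into the shallow parts dish, then press down on the flat cover of the scrap well, drag it right back towards the robot until the well is fully open, and sweep every worn square insert off the rubber-lined deck into the well with the bench brush. Chipped carbide is razor sharp, so keep the gripper's fingers off the worn inserts. When they are all in, slide the cover fully shut, swing the latch over until it lies down with its tooth in the cover's slot, stand the brush back on its rubber mat, bristles down, and leave the micrometer, thimble and bushing where they are.

Things in the scene. Friction and masses are not known exactly. Their poses are not given: they have to be found in the camera images.
- drawer: galvanized steel drawer, fixed, 305 (x) x 460 (y). Origin on the bench; x to its back (away from the robot), y to its left, all below in this frame, mm. Walls 5 thick: rear and left ones to z 98, right and front ones to z 76. Spans x -230..75, y -215..245. Left front (x -225..-75, y -67..240): open parts compartment. Right front: bay over which the open cover slides
- deck (a point): middle of the raised deck's top, z 72; deck 140 (x) x 313 (y), rubber lined, at drawer x -70..70, y -73..240. Rims 26 higher than the deck stand along its back, front and left end; its right edge (drawer y -73) is open and drops into the well. Axes as the drawer's
- well (a point): middle of the scrap well's floor; the well is a pit beside the deck, at drawer x -70..62, y -203..-73, floor z 5, closed above by the cover (underside z 64). Its right wall and lip stand to z 76, an 8 wide lip at its back to z 72 (back wall z 98); at its front the cover slides out level into the bay. Axes as the drawer's
- cover (a joint): slide of the well's cover, m: 0 shut (rear edge under the back lip), grows as it slides towards the robot (the drawer's -x), 0.135 fully open against its stop. About 2 N slides it and it stays where left; there is no handle and its edges are tucked in channels, so it is moved by pressing on its top: 8 to 15 N down will do
- cover_mid (a point): centre of the top face of the flat steel cover, 148 (x) x 140 (y), 4 thick, top 68 above the drawer's underside (4 below the deck); moves with the cover. Thumb ribs (look only) lie at its middle; a 20 x 14 slot for the latch's tooth lies 36 towards the back and 30 to the right of this point
- latch (a joint): hinge of the latch, rad: 0 closed (strap lying level over the cover, tooth in the slot), grows as it swings up and outwards (to the drawer's right), 1.57 upright, 2.05 fully open. Stiff enough to stay where it is left; closes with about 1 N at its tip
- latch_hinge (a point): middle of the latch's hinge line, which runs along the drawer's x on top of its right wall, 79 above the drawer's underside. The latch is a dark steel strap 30 wide (x), 58 long from the hinge, 4 thick, with a 16 mm tooth on its inner face 45 from the hinge
- latch_tip (a point): middle of the strap's free end, 58 from the hinge line
- brush: stiff bench brush that stands by itself on its bristles: a straight block 110 long (x), 24 thick (y), 80 high; lower 36 mm dark bristles (firm, square), upper part wood; 0.18 kg. Origin: centre of the bristles' underside; z up
- brush_grip (a point): point in the middle of the brush's wooden back, 62 above the bristles' underside; grip it across the 24 mm thickness (brush y)
- mat: brush mat, black rubber, fixed, 180 (x) x 100 (y) x 4; origin: centre of its underside, axes along its sides
- insert0: worn square carbide insert, 28 x 28 x 14, bright grey with a small dark countersunk hole in its top, 0.12 kg; origin: centre of its underside. May be absent
- insert1: worn square carbide insert, 28 x 28 x 14, bright grey with a small dark countersunk hole in its top, 0.12 kg; origin: centre of its underside. May be absent
- insert2: worn square carbide insert, 28 x 28 x 14, bright grey with a small dark countersunk hole in its top, 0.12 kg; origin: centre of its underside. May be absent
- insert3: worn square carbide insert, 28 x 28 x 14, bright grey with a small dark countersunk hole in its top, 0.12 kg; origin: centre of its underside. May be absent
- insert4: worn square carbide insert, 28 x 28 x 14, bright grey with a small dark countersunk hole in its top, 0.12 kg; origin: centre of its underside. May be absent
- insert5: worn square carbide insert, 28 x 28 x 14, bright grey with a small dark countersunk hole in its top, 0.12 kg; origin: centre of its underside. May be absent
- micrometer: micrometer frame lying flat in the parts compartment, 160 x 75 x 17; to be left alone
- thimble: black knurled thimble, 22 in diameter, 42 high, standing at the -x end of the dish; to be left alone
- bushing: bronze arbor bushing, ring 34 in diameter, 26 high, in the parts compartment; to be left alone
- dish: shallow galvanized parts dish, fixed, on the bench at the other side of the drawer from the mat: 200 (x) x 100 (y), walls 3 thick and 18 high, inner floor 3 above its underside; origin: centre of its underside. Free but for the thimble at x -85..-65
- anvil0: good round anvil, plain bright pin 20 in diameter, 30 high, 0.09 kg, standing on the drawer's deck or on the shut cover; origin: centre of its foot, z along it. May be absent
- anvil1: good round anvil, plain bright pin 20 in diameter, 30 high, 0.09 kg, standing on the drawer's deck or on the shut cover; origin: centre of its foot, z along it. May be absent
- anvil2: good round anvil, plain bright pin 20 in diameter, 30 high, 0.09 kg, standing on the drawer's deck or on the shut cover; origin: centre of its foot, z along it. May be absent

How it is judged:
On the way, in this order (a step that is already met when the one before it is completed fails the run):
1. the good anvils are in the parts dish (x of anvil0 in the frame of dish between -0.097 and 0.097 m and y of anvil0 in the frame of dish between -0.047 and 0.047 m and z of each of anvil0, anvil1, anvil2 in the frame of dish below 0.03 m and x of anvil1 in the frame of dish between -0.097 and 0.097 m and y of anvil1 in the frame of dish between -0.047 and 0.047 m and x of anvil2 in the frame of dish between -0.097 and 0.097 m and y of anvil2 in the frame of dish between -0.047 and 0.047 m), for 0.3 s.
2. the cover is dragged right back until the well stands open (at least 125 mm of its 135 mm) (value of joint cover above 0.125 m), for 0.2 s.
3. the brush pushes the inserts ((contact force between brush and insert0 above 0.1 N or contact force between brush and insert1 above 0.1 N or contact force between brush and insert2 above 0.1 N or contact force between brush and insert3 above 0.1 N or contact force between brush and insert4 above 0.1 N or contact force between brush and insert5 above 0.1 N)).
4. every insert lies in the well, below the cover's level (x of insert0 in the frame of drawer between -0.075 and 0.075 m and y of insert0 in the frame of drawer between -0.212 and -0.068 m and z of each of insert0, insert1, insert2, insert3, insert4, insert5 in the frame of drawer below 0.052 m and x of insert1 in the frame of drawer between -0.075 and 0.075 m and y of insert1 in the frame of drawer between -0.212 and -0.068 m and x of insert2 in the frame of drawer between -0.075 and 0.075 m and y of insert2 in the frame of drawer between -0.212 and -0.068 m and x of insert3 in the frame of drawer between -0.075 and 0.075 m and y of insert3 in the frame of drawer between -0.212 and -0.068 m and x of insert4 in the frame of drawer between -0.075 and 0.075 m and y of insert4 in the frame of drawer between -0.212 and -0.068 m and x of insert5 in the frame of drawer between -0.075 and 0.075 m and y of insert5 in the frame of drawer between -0.212 and -0.068 m), for 0.3 s.
5. the cover is slid fully shut (within 5 mm) (value of joint cover below 0.005 m), for 0.2 s.
6. the latch is swung over and lies closed (value of joint latch below 0.08 rad), for 0.2 s.
At the end, for the whole second after the job is handed in: The good anvils lie or stand in the dish; every insert lies in the well below the cover; the cover is shut to within 5 mm and the latch closed to within 0.08 rad (about 5 mm at its tip); the brush stands still on its bristles on the mat, its middle within 55 mm of the mat's middle (all of step 1 and all of step 4 and value of joint cover below 0.005 m and value of joint latch between -0.1 and 0.08 rad and horizontal distance between brush and mat below 0.055 m and height (world z) of brush below 0.012 m and angle between brush's own z axis and vertical below 0.15 rad and linear speed of brush below 0.03 m/s); the robot touches nothing.
It fails at once if the fingers press on a sharp worn insert (over 2 N) (contact force between the fingers and insert0 above 2 N or contact force between the fingers and insert1 above 2 N or contact force between the fingers and insert2 above 2 N or contact force between the fingers and insert3 above 2 N or contact force between the fingers and insert4 above 2 N or contact force between the fingers and insert5 above 2 N).
It fails at once if a good part (micrometer, thimble, bushing) is shifted by more than 3 cm (distance of any of micrometer, thimble, bushing from where it was at the start of the episode above 0.03 m).
Of anvil0, anvil1, anvil2 only 2 to 3 are there at a start; the rules pass over those that are not, and their reading is None.
Of insert0, insert1, insert2, insert3, insert4, insert5 only 3 to 6 are there at a start; the rules pass over those that are not, and their reading is None.
At some moment in a run one of insert0, insert1, insert2, insert3, insert4, insert5 may be knocked a few centimetres aside while the robot is not near it.
Once in a run the grip may slacken for a moment while it holds something.
It also fails if it takes over 210 s, if anything falls off the work surface, if the arm or the gripper's body presses on something with over 40 N, if the wrist force passes 120 N, or if a joint passes its speed limit or range.

## Working session

There is one attempt and no reset: what is moved stays moved. The work goes in short steps, Python scripts to look and compute and a tool call to move; the robot and the scene stay as the last step left them, time stands still between calls to the robot, and variables do not carry over. Pictures are saved under pics/ and viewed, about 12 in all and at most 16, crops included, and the job is handed in when it is done.

Besides the shell and the picture viewer there is one more tool, called after ">>>" as a command line: name --argument value ..., lists and objects as JSON in quotes. send_rows: Moves the arm, as the interface text tells. Its arguments: {"type":"object","properties":{"motion":{"type":"array","items":{"type":"object","properties":{"dp":{"type":"array","items":{"type":"number"}},"rot":{"type":"array","items":{"type":"number"}},"grip":{"type":"number"}}}},"grip_force":{"type":"number"}},"required":["motion"]}

```bash
ls; mkdir -p pics; cat > h.py <<'E'
import numpy as np, cv2
from bench import get_obs, imaging, hand_in
def grab(n,fn=None):
    f=imaging.grab_frame(n)
    f['K']=np.array([[f['fx'],0,f['cx']],[0,f['fy'],f['cy']],[0,0,1.]]);f['D']=np.array(f['D'],float)
    f['R']=np.array(f['R']);f['t']=np.array(f['t'])
    if fn: cv2.imwrite('pics/'+fn,cv2.cvtColor(f['img'],cv2.COLOR_RGB2BGR))
    return f
def ray(f,px):
    p=cv2.undistortPoints(np.array(px,float).reshape(-1,1,2),f['K'],f['D']).reshape(-1,2)
    d=np.c_[p,np.ones(len(p))]@f['R']; return -f['R'].T@f['t'],d
def plane(f,px,z):
    c,d=ray(f,px); return c+d*((z-c[2])/d[:,2])[:,None]
def proj(f,X):
    return cv2.projectPoints(np.array(X,float).reshape(-1,3),cv2.Rodrigues(f['R'])[0],f['t'],f['K'],f['D'])[0].reshape(-1,2)
E
python3 - <<'E'
from h import *
o=get_obs();print(o)
for n in('top','scene'):
    f=grab(n,n+'0.png');print(n,-f['R'].T@f['t'],f['fx'])
a=cv2.imread('pics/top0.png');cv2.imwrite('pics/top0b.png',cv2.resize(a,(800,600),interpolation=cv2.INTER_CUBIC))
E
```

```text
pics
{'clock': 0.0, 'joints': array([ 1.19588658,  0.47780395,  0.02237563,  1.55644252, -0.01150059,
        1.10931172, -0.08311405]), 'qvel': array([ 1.40467291e-03, -5.89265785e-04, -9.90344212e-05,  2.67746415e-04,
        1.09996952e-03,  1.61247713e-03, -5.63838176e-04]), 'tau': array([-9.21432656e-04, -5.96444035e+01,  1.60764646e+00, -2.81191581e+01,
        1.24220521e-02,  9.43472085e-03, -1.51022005e-05]), 'tcp_pos': array([ 0.17777581, -0.65055597,  0.23032761]), 'orientation': array([-2.49636582e+00,  1.90566028e+00,  2.43035254e-03]), 'contact_force': array([ 0.09144655,  1.12626044, -0.26951856]), 'moment': array([0.03189079, 0.00418206, 0.06325529]), 'grip_width': 0.08533359081890865}
top [0.4387646  0.00916245 1.04052029] 412.6563203139187
scene [1.13436417 0.14944786 1.16877558] 546.5106373844731
```

View pics/top0b.png

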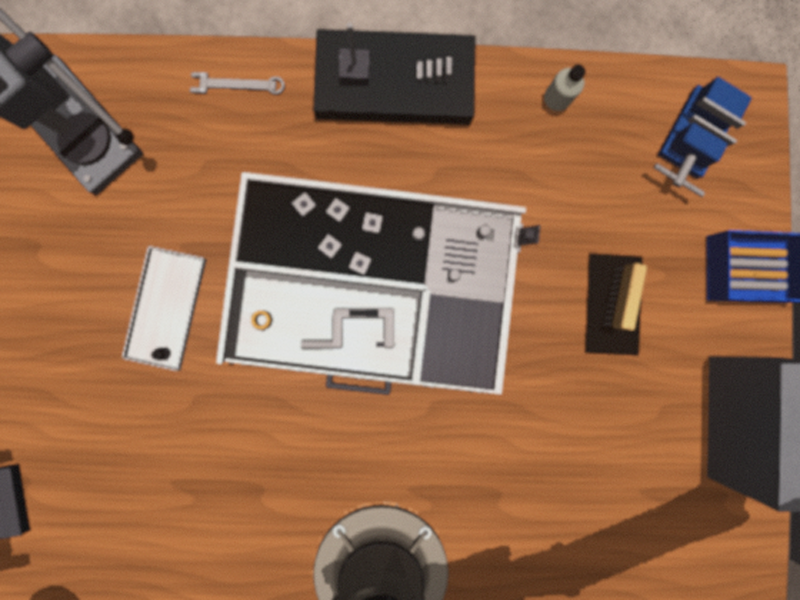

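View pics/scene0.png

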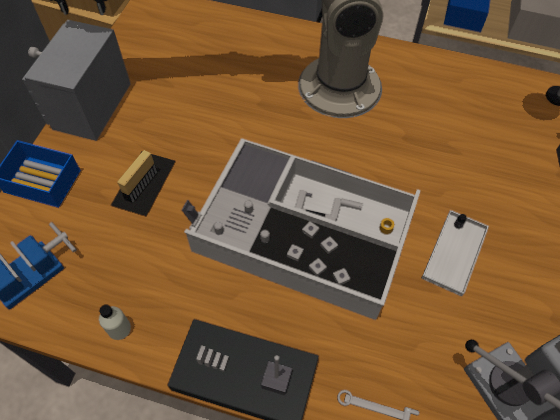

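The top view shows the drawer with its corners at about (244,174), (525,208), (501,392) and (218,362) in the 800x600 frame. There are 5 inserts on the deck, 1 anvil on the deck at (418,233), and 2 on the cover at (485,232) and (453,275). The latch at (528,235) is open. The dish is at left, the mat and brush at right. The scene view agrees.

```bash
cat > fit.py <<'E'
from h import *
from scipy.optimize import least_squares
def D2W(p,pts):
    pts=np.array(pts,float).reshape(-1,3);c,s=np.cos(p[2]),np.sin(p[2])
    return np.c_[p[0]+c*pts[:,0]-s*pts[:,1],p[1]+s*pts[:,0]+c*pts[:,1],pts[:,2]]
E
python3 - <<'E'
from fit import *
T=grab('top');S=grab('scene')
top=np.array([(244,174),(525,208),(501,392),(218,362)])*.7
P=np.array([(75,245,98),(75,-215,98),(-230,-215,76),(-230,245,98)])/1e3
def res(p): return (proj(T,D2W(p,P))-top).ravel()
r=least_squares(res,[.6,0,0]);print(r.x,res(r.x).round(1))
p=r.x
# overlay
def ov(f,box,k,fn):
    x0,y0,x1,y1=box
    im=cv2.resize(f['img'][y0:y1,x0:x1,::-1],None,fx=k,fy=k,interpolation=cv2.INTER_CUBIC)
    def pl(pts,z,col):
        q=proj(f,D2W(p,[(a/1e3,b/1e3,z/1e3) for a,b in pts])); q=((q+.5-[x0,y0])*k).astype(int)
        cv2.polylines(im,[q.reshape(-1,1,2)],True,col,1)
    pl([(75,245),(75,-215),(-230,-215),(-230,245)],98,(0,0,255)); pl([(75,-215),(-230,-215)],76,(0,0,255))
    pl([(70,240),(70,-73),(-70,-73),(-70,240)],72,(0,255,0)); pl([(74,-203),(74,-73),(-74,-73),(-74,-203)],68,(255,0,0))
    cv2.imwrite('pics/'+fn,im)
ov(T,(145,112,375,282),3.4,'ovT.png'); ov(S,(180,135,425,310),3.2,'ovS.png')
# bright blobs on deck/cover
for f,n in((T,'top'),(S,'scene')):
    g=cv2.cvtColor(f['img'],cv2.COLOR_RGB2GRAY)
    m=np.zeros_like(g);q=proj(f,D2W(p,np.array([(66,236,80),(66,-70,80),(-66,-70,80),(-66,236,80)])/1e3)).astype(np.int32)
    cv2.fillPoly(m,[q],255); b=((g>95)&(m>0)).astype(np.uint8)
    k,l,st,c=cv2.connectedComponentsWithStats(b)
    for i in range(1,k):
        if st[i,4]>15:
            print(n,st[i,4],c[i].round(1),plane(f,[c[i]],.086)[0].round(4))
E
```

```text
[ 0.57110714  0.00342161 -0.0898117 ] [-0.6 -0.5 -0.1 -0.3  0.7  0.9  0.1 -0.2]
top 154 [212.3 142.4] [0.6237 0.1434 0.086 ]
top 155 [236.  146.5] [0.6159 0.088  0.086 ]
top 105 [300.1 173.2] [ 0.5577 -0.0631  0.086 ]
top 156 [260.2 155.4] [0.5965 0.031  0.086 ]
top 56 [292.6 162.7] [ 0.5818 -0.0448  0.086 ]
top 160 [230.4 171.9] [0.5559 0.099  0.086 ]
top 160 [251.6 183.8] [0.5295 0.0489 0.086 ]
scene 515 [293.5 259.8] [0.6201 0.0352 0.086 ]
scene 120 [310.4 228.3] [0.5329 0.0504 0.086 ]
scene 48 [264.4 233.3] [ 0.5754 -0.0458  0.086 ]
scene 125 [329.  243.8] [0.5592 0.1003 0.086 ]
scene 128 [294.8 251.4] [0.5996 0.0324 0.086 ]
scene 136 [317.5 265.9] [0.6194 0.0895 0.086 ]
scene 137 [341.3 275.6] [0.6268 0.1446 0.086 ]
```

View pics/ovT.png

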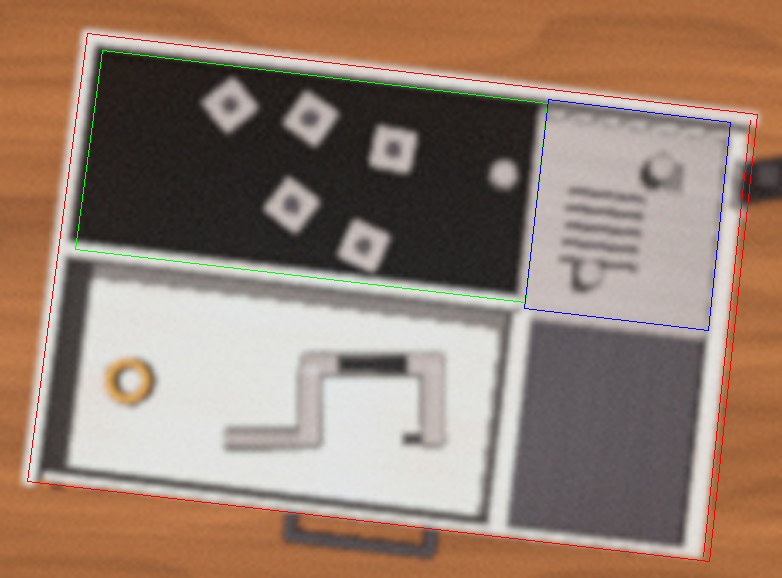

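View pics/ovS.png

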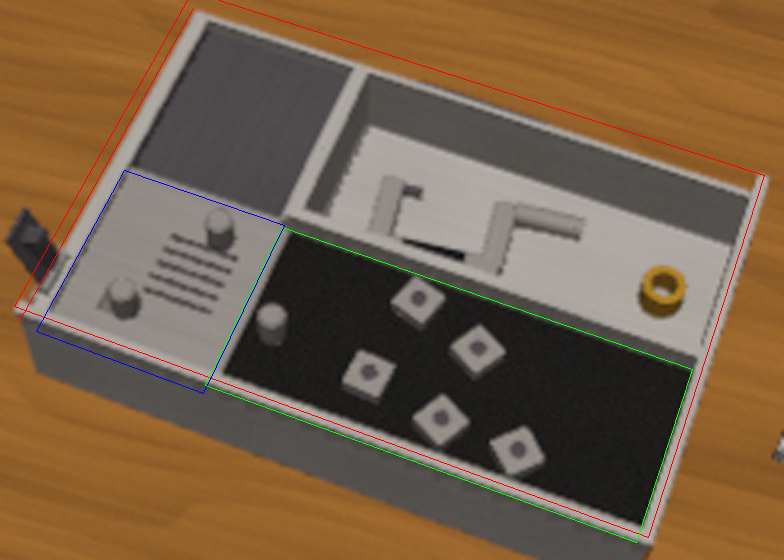

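```bash
python3 - <<'E'
from fit import *
T=grab('top');S=grab('scene')
def crop(f,x0,y0,w,h,k): return cv2.resize(f['img'][y0:y0+h,x0:x0+w,::-1],None,fx=k,fy=k,interpolation=cv2.INTER_CUBIC)
A=crop(T,400,170,60,80,5) # 300x400
B=crop(S,105,140,90,80,5) #450x400
a=np.hstack([A,B])
C=crop(T,345,145,50,40,5)[:200] #250x200
d=crop(T,80,165,70,100,2) #140x200
e=crop(S,415,200,80,100,2)#160x200
b=np.hstack([C,d,e]);b=cv2.copyMakeBorder(b,0,0,0,750-b.shape[1],0)
cv2.imwrite('pics/comp.png',np.vstack([a,b]))
def tri(a,b):
    c1,d1=ray(T,[a]);c2,d2=ray(S,[b]);d1=d1[0]/np.linalg.norm(d1);d2=d2[0]/np.linalg.norm(d2)
    s=np.linalg.lstsq(np.c_[d1,-d2],c2-c1,rcond=None)[0];u=c1+s[0]*d1;v=c2+s[1]*d2
    return ((u+v)/2).round(4),round(np.linalg.norm(u-v)*1e3,1)
t=lambda x,y:(x/3.4+145-.35,y/3.4+112-.35)
s=lambda x,y:(x/3.2+180-.35,y/3.2+135-.35)
for n,u,v in(('deck',(503,174),(270,313)),('A',(664,167),(123,286)),('B',(590,273),(220,219)),
 ('RL',(88,36),(655,541)),('FL',(28,482),(766,180)),('RR',(756,118),(17,312))): print(n,tri(t(*u),s(*v)))
E
```

```text
deck (array([ 0.5798, -0.0446,  0.098 ]), np.float64(0.8))
A (array([ 0.5882, -0.1526,  0.0959]), np.float64(3.1))
B (array([ 0.5145, -0.1044,  0.094 ]), np.float64(1.8))
RL (array([0.6668, 0.244 , 0.0913]), np.float64(5.0))
FL (array([0.3628, 0.2706, 0.09  ]), np.float64(1.6))
RR (array([ 0.6257, -0.2181,  0.0885]), np.float64(1.6))
```

View pics/comp.png

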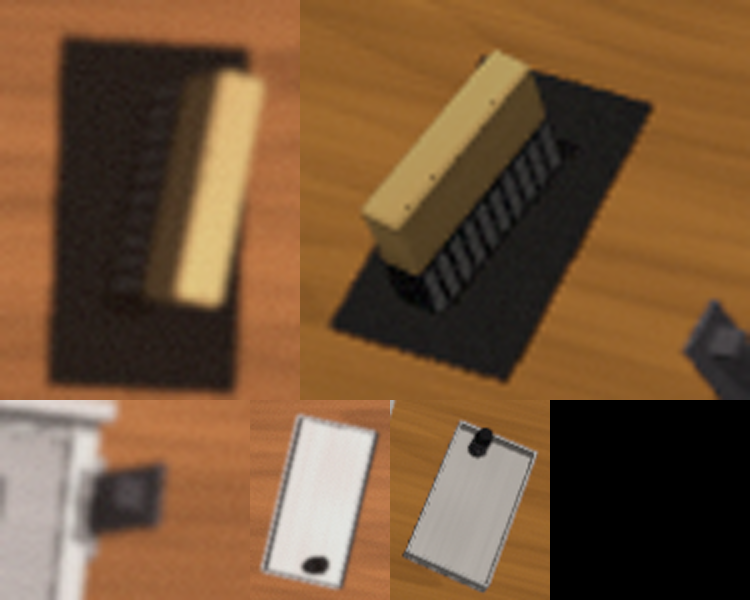

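The brush stands on the mat with its top face corners at (218,70), (264,80), (222,308) and (176,298) in the crop. The mat, the dish (thimble at its near end) and the latch (tip around (160,497)) are also clear.

```bash
python3 - <<'E'
from fit import *
T=grab('top')
def q(pts,k,x0,y0,z,n):
    px=(np.array(pts,float)+.5)/k+[x0,y0]-.5; w=plane(T,px,z)
    L=[np.linalg.norm(w[i]-w[(i+1)%4]).round(4) for i in range(4)] if len(w)==4 else 0
    u=(w[0]+w[1]-w[2]-w[3]);print(n,w.mean(0).round(4),L,'yaw of long',np.arctan2(u[1],u[0]).round(3))
    return w
q([(218,70),(264,80),(222,308),(176,298)],5,400,170,.084,'brush')
q([(62,38),(248,50),(235,392),(50,385)],5,400,170,.004,'mat')
q([(48,16),(126,30),(92,188),(13,172)],2,80,165,.018,'dish')
print(q([(160,68),(160,126)],5,345,145,.13,'latchtip'))
p=[0.5711,0.0034,-.0898]
print('hinge area',D2W(p,[[.01,-.2125,.079],[.036-.008,-.2125,.079],[0,-.138,.068]]))
Ri=lambda w:np.array([[np.cos(p[2]),np.sin(p[2])],[-np.sin(p[2]),np.cos(p[2])]])@(np.array(w)-p[:2])
for w in [(.6237,.1434),(.6159,.088),(.5965,.031),(.5559,.099),(.5295,.0489),(.5798,-.0446),(.588,-.1526),(.5145,-.1044)]:print(w,Ri(w).round(3))
E
```

```text
brush [ 0.4879 -0.4065  0.084 ] [np.float64(0.023), np.float64(0.1107), np.float64(0.0229), np.float64(0.1105)] yaw of long -0.179
mat [ 0.4771 -0.404   0.004 ] [np.float64(0.0985), np.float64(0.1762), np.float64(0.0971), np.float64(0.1775)] yaw of long -0.027
dish [0.4482 0.3886 0.018 ] [np.float64(0.0996), np.float64(0.1992), np.float64(0.1006), np.float64(0.1976)] yaw of long -0.174Traceback (most recent call last):
  File "<stdin>", line 11, in <module>
  File "<stdin>", line 6, in q
IndexError: index 2 is out of bounds for axis 0 with size 2
```

```bash
python3 - <<'E'
from fit import *
T=grab('top')
p=[0.5711,0.0034,-.0898]
Ri=lambda w:(np.array([[np.cos(p[2]),np.sin(p[2])],[-np.sin(p[2]),np.cos(p[2])]])@(np.array(w[:2])-p[:2])).round(3)
for x,y,z in((160,68,.13),(158,126,.13),(90,75,.08),(90,130,.08)):
    w=plane(T,[((x+.5)/5+344.5,(y+.5)/5+144.5)],z)[0];print('latch',w.round(4),Ri(w))
for w in [(.6237,.1434),(.6159,.088),(.5965,.031),(.5559,.099),(.5295,.0489),(.5798,-.0446),(.588,-.1526),(.5145,-.1044)]:print(w,Ri(w))
px=lambda x,y:[((x+.5)/3.4+144.5,(y+.5)/3.4+111.5)]
for n,x,y,z in(('deck',503,173,.102),('A',664,167,.098),('B',590,272,.098)):
    w=plane(T,px(x,y),z)[0];print(n,w.round(4),Ri(w))
E
```

```text
latch [ 0.5917 -0.2311  0.13  ] [ 0.042 -0.232]
latch [ 0.5654 -0.2306  0.13  ] [ 0.015 -0.234]
latch [ 0.5956 -0.2108  0.08  ] [ 0.044 -0.211]
latch [ 0.5694 -0.2112  0.08  ] [ 0.018 -0.214]
(0.6237, 0.1434) [0.04  0.144]
(0.6159, 0.088) [0.037 0.088]
(0.5965, 0.031) [0.023 0.03 ]
(0.5559, 0.099) [-0.024  0.094]
(0.5295, 0.0489) [-0.046  0.042]
(0.5798, -0.0446) [ 0.013 -0.047]
(0.588, -0.1526) [ 0.031 -0.154]
(0.5145, -0.1044) [-0.047 -0.112]
deck [ 0.5798 -0.044   0.102 ] [ 0.013 -0.046]
A [ 0.5881 -0.1538  0.098 ] [ 0.031 -0.155]
B [ 0.515  -0.1048  0.098 ] [-0.046 -0.113]
```

>>> send_rows --motion '[{"dp": [0.034, 0.042, 0], "rot": [0, 0, 0], "grip": 0.044}, {"dp": [0.034, 0.042, 0], "rot": [0, 0, 0], "grip": 0.044}, {"dp": [0.034, 0.042, 0], "rot": [0, 0, 0], "grip": 0.044}, {"dp": [0.034, 0.042, 0], "rot": [0, 0, 0], "grip": 0.044}, {"dp": [0.034, 0.042, 0], "rot": [0, 0, 0], "grip": 0.044}, {"dp": [0.034, 0.042, 0], "rot": [0, 0, 0], "grip": 0.044}, {"dp": [0.034, 0.042, 0], "rot": [0, 0, 0], "grip": 0.044}, {"dp": [0.034, 0.042, 0], "rot": [0, 0, 0], "grip": 0.044}, {"dp": [0.034, 0.042, 0], "rot": [0, 0, 0], "grip": 0.044}, {"dp": [0.034, 0.042, 0], "rot": [0, 0, 0], "grip": 0.044}, {"dp": [0.034, 0.042, 0], "rot": [0, 0, 0], "grip": 0.044}, {"dp": [0, 0, 0], "rot": [0, 0, 0], "grip": 0.044}]' --grip_force 30

```text
clock: 1.9
tcp_pos: [0.5603, -0.1729, 0.2335]
orientation: [2.494, -1.91, 0.009]
contact_force: [0.1, -0.9, 0.3]
grip_width: 0.0445
```

>>> send_rows --motion '[{"dp": [0.028, 0.02, -0.06], "rot": [0, 0, 0], "grip": 0.044}, {"dp": [0, 0, -0.04], "rot": [0, 0, 0], "grip": 0.044}, {"dp": [0, 0, 0], "rot": [0, 0, 0], "grip": 0.044}]'

```text
clock: 2.28
tcp_pos: [0.585, -0.1582, 0.1407]
orientation: [2.492, -1.912, 0.015]
contact_force: [-0.9, -0.2, 0.5]
grip_width: 0.0443
```

```bash
python3 - <<'E'
from h import *
grab('wrist','w1.png')
o=get_obs();print(o['tcp_pos'],o['contact_force'])
E
```

```text
[ 0.58659179 -0.15811435  0.14270687] [ 0.34915495  0.41771441 -0.0902789 ]
```

View pics/w1.png

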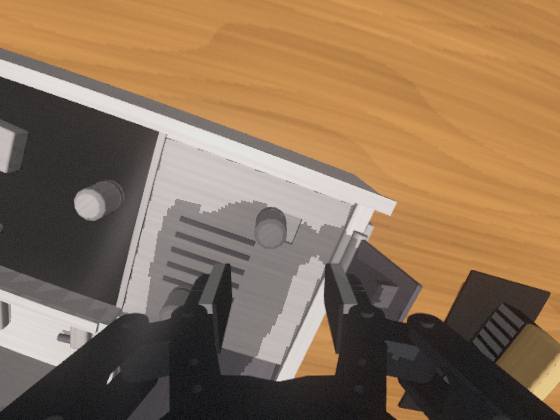

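The wrist view shows anvil A's top at (271,232) and the deck anvil's top at (91,205). The jaws straddle slightly in front of A.

```bash
python3 - <<'E'
from h import *
f=grab('wrist'); print(plane(f,[(271,232)],.098),plane(f,[(91,205)],.102)); print(-f['R'].T@f['t']); print(proj(f,[.588,-.153,.098]))
E
```

```text
[[ 0.59364555 -0.15248344  0.098     ]] [[ 0.58404703 -0.04619899  0.102     ]]
[ 0.65928779 -0.13721153  0.28576906]
[[269.46026332 240.72778302]]
```

>>> send_rows --motion '[{"dp": [0.0045, 0.0055, -0.02], "rot": [0, 0, 0], "grip": 0.044}, {"dp": [0, 0, -0.03], "rot": [0, 0, 0], "grip": 0.044}, {"dp": [0, 0, -0.015], "rot": [0, 0, 0], "grip": 0.044}, {"dp": [0, 0, -0.004], "rot": [0, 0, 0], "grip": 0.044}, {"dp": [0, 0, 0], "rot": [0, 0, 0], "grip": 0.01}, {"dp": [0, 0, 0], "rot": [0, 0, 0], "grip": 0.01}, {"dp": [0, 0, 0], "rot": [0, 0, 0], "grip": 0.01}, {"dp": [0, 0, 0], "rot": [0, 0, 0], "grip": 0.01}]'

```text
clock: 3.38
tcp_pos: [0.5973, -0.1541, 0.0796]
orientation: [-2.483, 1.91, -0.042]
contact_force: [-0.0, -0.3, -0.2]
grip_width: 0.0187
```

>>> send_rows --motion '[{"dp": [0, 0, 0.02], "rot": [0, 0, 0], "grip": 0.01}, {"dp": [0, 0, 0.05], "rot": [0, 0, 0], "grip": 0.01}, {"dp": [0, 0, 0.03], "rot": [0, 0, 0], "grip": 0.01}, {"dp": [0, 0, 0], "rot": [0, 0, 0], "grip": 0.01}]' --grip_force 45

```text
clock: 3.88
tcp_pos: [0.5976, -0.1541, 0.1867]
orientation: [-2.482, 1.909, -0.046]
contact_force: [-0.5, -0.4, -0.4]
grip_width: 0.0182
```

>>> send_rows --motion '[{"dp": [-0.008, 0.053, 0], "rot": [0, 0, 0], "grip": 0.01}, {"dp": [-0.008, 0.053, 0], "rot": [0, 0, 0], "grip": 0.01}, {"dp": [-0.008, 0.053, 0], "rot": [0, 0, 0], "grip": 0.01}, {"dp": [-0.008, 0.053, 0], "rot": [0, 0, 0], "grip": 0.01}, {"dp": [-0.008, 0.053, 0], "rot": [0, 0, 0], "grip": 0.01}, {"dp": [-0.008, 0.053, 0], "rot": [0, 0, 0], "grip": 0.01}, {"dp": [-0.008, 0.053, 0], "rot": [0, 0, 0], "grip": 0.01}, {"dp": [-0.008, 0.053, 0], "rot": [0, 0, 0], "grip": 0.01}, {"dp": [-0.008, 0.053, 0], "rot": [0, 0, 0], "grip": 0.01}, {"dp": [-0.008, 0.03, 0], "rot": [0, 0, 0], "grip": 0.01}, {"dp": [0, 0, 0], "rot": [0, 0, 0], "grip": 0.01}]'

```text
clock: 5.25
tcp_pos: [0.5071, 0.3649, 0.1821]
orientation: [-2.485, 1.917, -0.041]
contact_force: [0.7, -0.4, -0.4]
grip_width: 0.0181
```

>>> send_rows --motion '[{"dp": [0.009, 0.012, -0.05], "rot": [0, 0, 0], "grip": 0.01}, {"dp": [0, 0, -0.05], "rot": [0, 0, 0], "grip": 0.01}, {"dp": [0, 0, -0.04], "rot": [0, 0, 0], "grip": 0.01}, {"dp": [0, 0, -0.01], "rot": [0, 0, 0], "grip": 0.01}, {"dp": [0, 0, 0], "rot": [0, 0, 0], "grip": 0.01}]'

```text
clock: 5.88
tcp_pos: [0.5191, 0.3708, 0.0284]
orientation: [-2.481, 1.925, -0.047]
contact_force: [-0.4, 0.6, -0.7]
grip_width: 0.0176
```

>>> send_rows --motion '[{"dp": [0, 0, -0.008], "rot": [0, 0, 0], "grip": 0.01}, {"dp": [0, 0, -0.003], "rot": [0, 0, 0], "grip": 0.01}, {"dp": [0, 0, 0], "rot": [0, 0, 0], "grip": 0.01}, {"dp": [0, 0, 0], "rot": [0, 0, 0], "grip": 0.036}, {"dp": [0, 0, 0], "rot": [0, 0, 0], "grip": 0.036}, {"dp": [0, 0, 0.04], "rot": [0, 0, 0], "grip": 0.036}, {"dp": [0, 0, 0.06], "rot": [0, 0, 0], "grip": 0.036}, {"dp": [0, 0, 0.06], "rot": [0, 0, 0], "grip": 0.036}]'

```text
clock: 6.88
tcp_pos: [0.519, 0.3701, 0.1811]
orientation: [2.481, -1.925, 0.047]
contact_force: [0.7, 0.9, 0.0]
grip_width: 0.036
```

```bash
python3 - <<'E'
from h import *
f=grab('wrist','w2.png'); print(get_obs()['tcp_pos'])
E
```

```text
[0.52220186 0.37334313 0.19040799]
```

View pics/w2.png

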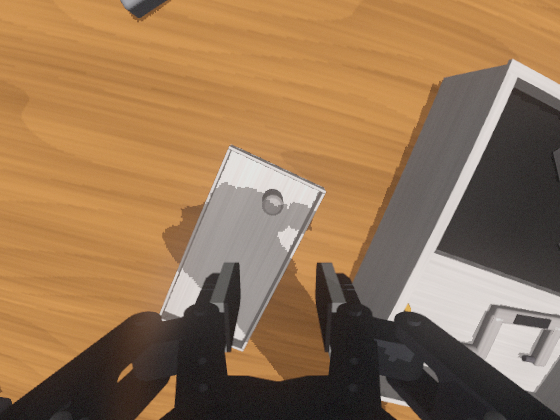

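Anvil A stands in the dish, seen at (272,202). Next is the deck anvil.

>>> send_rows --motion '[{"dp": [0.008, -0.053, 0], "rot": [0, 0, 0], "grip": 0.044}, {"dp": [0.008, -0.053, 0], "rot": [0, 0, 0], "grip": 0.044}, {"dp": [0.008, -0.053, 0], "rot": [0, 0, 0], "grip": 0.044}, {"dp": [0.008, -0.053, 0], "rot": [0, 0, 0], "grip": 0.044}, {"dp": [0.008, -0.053, 0], "rot": [0, 0, 0], "grip": 0.044}, {"dp": [0.008, -0.053, 0], "rot": [0, 0, 0], "grip": 0.044}, {"dp": [0.008, -0.053, 0], "rot": [0, 0, 0], "grip": 0.044}, {"dp": [0.004, -0.035, 0], "rot": [0, 0, 0], "grip": 0.044}, {"dp": [0, 0, 0], "rot": [0, 0, 0], "grip": 0.044}]'

```text
clock: 8.05
tcp_pos: [0.5834, -0.0428, 0.1963]
orientation: [-2.464, 1.908, -0.061]
contact_force: [0.3, 0.8, -0.1]
grip_width: 0.0438
```

>>> send_rows --motion '[{"dp": [-0.001, -0.002, -0.05], "rot": [0, 0, 0], "grip": 0.044}, {"dp": [0, 0, -0.04], "rot": [0, 0, 0], "grip": 0.044}, {"dp": [0, 0, -0.01], "rot": [0, 0, 0], "grip": 0.044}, {"dp": [0, 0, 0], "rot": [0, 0, 0], "grip": 0.044}]'

```text
clock: 8.55
tcp_pos: [0.5842, -0.0406, 0.0964]
orientation: [-2.464, 1.901, -0.065]
contact_force: [0.1, 0.7, 0.7]
grip_width: 0.0438
```

```bash
cat > st.py <<'E'
from h import *
from scipy.spatial.transform import Rotation as Ro
import sys
o=get_obs();R=Ro.from_rotvec(o['orientation']);m=R.as_matrix();x=m[:,0]
yaw=np.arctan2(x[1],x[0]); ty=float(sys.argv[1]) if len(sys.argv)>1 else yaw
d=(ty-yaw+np.pi/2)%np.pi-np.pi/2; ty=yaw+d
xx=np.array([np.cos(ty),np.sin(ty),0]);z=np.array([0,0,-1.])
Rd=np.c_[xx,np.cross(z,xx),z]
print(o['clock'],'tcp',o['tcp_pos'].round(4),'zaxis',m[:,2].round(3),'yaw',yaw.round(3),'corr',Ro.from_matrix(Rd@m.T).as_rotvec().round(3),'F',o['contact_force'].round(1),'grip',round(o['grip_width'],4),'q',o['joints'].round(2))
E
python3 st.py
```

```text
8.55 tcp [ 0.5842 -0.0406  0.0964] zaxis [ 0.051 -0.002 -0.999] yaw -1.315 corr [ 0.002  0.051 -0.   ] F [0.1 0.7 0.7] grip 0.0438 q [ 0.16  0.48 -0.26  1.91  0.19  0.72 -1.52]
```

>>> send_rows --motion '[{"dp": [-0.002, -0.003, -0.008], "rot": [0, 0.045, 0], "grip": 0.044}, {"dp": [0, 0, -0.006], "rot": [0, 0, 0], "grip": 0.044}, {"dp": [0, 0, -0.002], "rot": [0, 0, 0], "grip": 0.044}, {"dp": [0, 0, 0], "rot": [0, 0, 0], "grip": 0.01}, {"dp": [0, 0, 0], "rot": [0, 0, 0], "grip": 0.01}, {"dp": [0, 0, 0], "rot": [0, 0, 0], "grip": 0.01}, {"dp": [0, 0, 0], "rot": [0, 0, 0], "grip": 0.01}, {"dp": [0, 0, 0.03], "rot": [0, 0, 0], "grip": 0.01}, {"dp": [0, 0, 0.05], "rot": [0, 0, 0], "grip": 0.01}, {"dp": [0, 0, 0.03], "rot": [0, 0, 0], "grip": 0.01}]'

```text
clock: 9.8
tcp_pos: [0.5824, -0.0415, 0.1952]
orientation: [-2.487, 1.914, -0.011]
contact_force: [1.0, -0.6, -0.5]
grip_width: 0.0179
```

```bash
python3 st.py
```

```text
9.8 tcp [ 0.5824 -0.0415  0.1952] zaxis [ 0.008 -0.001 -1.   ] yaw -1.312 corr [ 0.001  0.008 -0.   ] F [ 1.  -0.6 -0.5] grip 0.0179 q [ 0.19  0.38 -0.29  1.81  0.13  0.97 -1.46]
```

>>> send_rows --motion '[{"dp": [-0.012, 0.052, 0], "rot": [0, 0, 0], "grip": 0.01}, {"dp": [-0.012, 0.052, 0], "rot": [0, 0, 0], "grip": 0.01}, {"dp": [-0.012, 0.052, 0], "rot": [0, 0, 0], "grip": 0.01}, {"dp": [-0.012, 0.052, 0], "rot": [0, 0, 0], "grip": 0.01}, {"dp": [-0.012, 0.052, 0], "rot": [0, 0, 0], "grip": 0.01}, {"dp": [-0.012, 0.052, 0], "rot": [0, 0, 0], "grip": 0.01}, {"dp": [-0.012, 0.052, 0], "rot": [0, 0, 0], "grip": 0.01}, {"dp": [-0.012, 0.045, 0], "rot": [0, 0, 0], "grip": 0.01}, {"dp": [0, 0, -0.04], "rot": [0, 0, 0], "grip": 0.01}, {"dp": [0, 0, -0.05], "rot": [0, 0, 0], "grip": 0.01}, {"dp": [0, 0, 0], "rot": [0, 0, 0], "grip": 0.01}]'

```text
clock: 11.18
tcp_pos: [0.4821, 0.3792, 0.1076]
orientation: [-2.478, 1.915, -0.019]
contact_force: [-0.5, 0.2, 0.2]
grip_width: 0.0178
```

>>> send_rows --motion '[{"dp": [0, 0.003, -0.05], "rot": [0, 0, 0], "grip": 0.01}, {"dp": [0, 0, -0.025], "rot": [0, 0, 0], "grip": 0.01}, {"dp": [0, 0, -0.008], "rot": [0, 0, 0], "grip": 0.01}, {"dp": [0, 0, -0.003], "rot": [0, 0, 0], "grip": 0.01}, {"dp": [0, 0, 0], "rot": [0, 0, 0], "grip": 0.01}]'

```text
clock: 11.8
tcp_pos: [0.4883, 0.3855, 0.0291]
orientation: [-2.465, 1.911, -0.025]
contact_force: [0.3, -0.2, -0.8]
grip_width: 0.0175
```

>>> send_rows --motion '[{"dp": [-0.003, 0, -0.009], "rot": [0, 0, 0], "grip": 0.01}, {"dp": [0, 0, -0.003], "rot": [0, 0, 0], "grip": 0.01}, {"dp": [0, 0, 0], "rot": [0, 0, 0], "grip": 0.01}, {"dp": [0, 0, 0], "rot": [0, 0, 0], "grip": 0.036}, {"dp": [0, 0, 0], "rot": [0, 0, 0], "grip": 0.036}, {"dp": [0, 0, 0.04], "rot": [0, 0, 0], "grip": 0.036}, {"dp": [0, 0, 0.06], "rot": [0, 0, 0], "grip": 0.036}, {"dp": [0, 0, 0.06], "rot": [0, 0, 0], "grip": 0.036}, {"dp": [0.004, -0.055, 0], "rot": [0, 0, 0], "grip": 0.044}, {"dp": [0.004, -0.055, 0], "rot": [0, 0, 0], "grip": 0.044}, {"dp": [0.004, -0.055, 0], "rot": [0, 0, 0], "grip": 0.044}, {"dp": [0.004, -0.055, 0], "rot": [0, 0, 0], "grip": 0.044}, {"dp": [0.004, -0.055, 0], "rot": [0, 0, 0], "grip": 0.044}, {"dp": [0.004, -0.055, 0], "rot": [0, 0, 0], "grip": 0.044}, {"dp": [0.004, -0.055, 0], "rot": [0, 0, 0], "grip": 0.044}, {"dp": [0.004, -0.055, 0], "rot": [0, 0, 0], "grip": 0.044}, {"dp": [0, -0.03, 0], "rot": [0, 0, 0], "grip": 0.044}, {"dp": [0, 0, 0], "rot": [0, 0, 0], "grip": 0.044}]'

```text
clock: 14.05
tcp_pos: [0.5172, -0.0974, 0.1883]
orientation: [-2.456, 1.903, -0.035]
contact_force: [0.1, -0.3, -0.1]
grip_width: 0.0439
```

```bash
python3 st.py; python3 - <<'E'
from h import *
T=grab('top');w=grab('wrist')
def tall(f,cx,cy,r=40):pass
a=cv2.resize(T['img'][165:265,80:150],(280,400),interpolation=cv2.INTER_CUBIC)
b=cv2.resize(w['img'],(533,400))
print(proj(w,[.515,-.105,.098]))
cv2.imwrite('pics/c3.png',np.hstack([a,b[:,:520]])[:,:,::-1])
E
```

```text
14.05 tcp [ 0.5172 -0.0974  0.1883] zaxis [ 0.039  0.013 -0.999] yaw -1.318 corr [-0.013  0.039  0.   ] F [ 0.1 -0.3 -0.1] grip 0.0439 q [ 0.31  0.28 -0.28  1.96  0.08  0.87 -1.32]
[[289.35329308 231.36629199]]
```

View pics/c3.png

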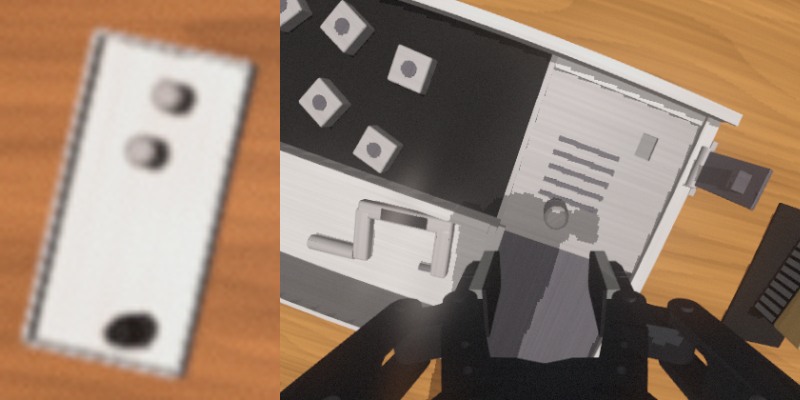

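Two anvils stand in the dish. Anvil B's top is at wrist pixel (289,218), about 4 mm farther in x than my estimate.

>>> send_rows --motion '[{"dp": [0.001, -0.0075, -0.03], "rot": [-0.012, 0.036, 0], "grip": 0.044}, {"dp": [0, 0, -0.04], "rot": [0, 0, 0], "grip": 0.044}, {"dp": [0, 0, -0.02], "rot": [0, 0, 0], "grip": 0.044}, {"dp": [0, 0, 0], "rot": [0, 0, 0], "grip": 0.044}]'

```text
clock: 14.65
tcp_pos: [0.5204, -0.0938, 0.0976]
orientation: [-2.493, 1.9, -0.003]
contact_force: [0.7, -0.3, 0.2]
grip_width: 0.0439
```

>>> send_rows --motion '[{"dp": [-0.002, -0.011, 0], "rot": [0, 0, 0], "grip": 0.044}, {"dp": [0, 0, 0], "rot": [0, 0, 0], "grip": 0.044}, {"dp": [0, 0, 0], "rot": [0, 0, 0], "grip": 0.044}]'

```text
clock: 15.02
tcp_pos: [0.5201, -0.1042, 0.1003]
orientation: [-2.493, 1.896, -0.008]
contact_force: [0.1, 0.4, 0.3]
grip_width: 0.0438
```

>>> send_rows --motion '[{"dp": [-0.001, -0.001, -0.014], "rot": [0, 0, 0], "grip": 0.044}, {"dp": [0, 0, -0.006], "rot": [0, 0, 0], "grip": 0.044}, {"dp": [0, 0, 0], "rot": [0, 0, 0], "grip": 0.01}, {"dp": [0, 0, 0], "rot": [0, 0, 0], "grip": 0.01}, {"dp": [0, 0, 0], "rot": [0, 0, 0], "grip": 0.01}, {"dp": [0, 0, 0], "rot": [0, 0, 0], "grip": 0.01}]'

```text
clock: 15.78
tcp_pos: [0.5191, -0.1054, 0.0795]
orientation: [-2.492, 1.896, -0.009]
contact_force: [-0.1, 0.7, -0.7]
grip_width: 0.0185
```

>>> send_rows --motion '[{"dp": [0, 0, 0.03], "rot": [0, 0, 0], "grip": 0.01}, {"dp": [0, 0, 0.05], "rot": [0, 0, 0], "grip": 0.01}, {"dp": [0, 0, 0.03], "rot": [0, 0, 0], "grip": 0.01}, {"dp": [-0.007, 0.052, 0], "rot": [0, 0, 0], "grip": 0.01}, {"dp": [-0.007, 0.052, 0], "rot": [0, 0, 0], "grip": 0.01}, {"dp": [-0.007, 0.052, 0], "rot": [0, 0, 0], "grip": 0.01}, {"dp": [-0.007, 0.052, 0], "rot": [0, 0, 0], "grip": 0.01}, {"dp": [-0.007, 0.052, 0], "rot": [0, 0, 0], "grip": 0.01}, {"dp": [-0.007, 0.052, 0], "rot": [0, 0, 0], "grip": 0.01}, {"dp": [-0.007, 0.052, 0], "rot": [0, 0, 0], "grip": 0.01}, {"dp": [-0.007, 0.052, 0], "rot": [0, 0, 0], "grip": 0.01}, {"dp": [-0.007, 0.052, 0], "rot": [0, 0, 0], "grip": 0.01}, {"dp": [0, 0.02, 0], "rot": [0, 0, 0], "grip": 0.01}, {"dp": [0, 0, -0.05], "rot": [0, 0, 0], "grip": 0.01}, {"dp": [0, 0, -0.04], "rot": [0, 0, 0], "grip": 0.01}, {"dp": [0, 0, 0], "rot": [0, 0, 0], "grip": 0.01}]'

```text
clock: 17.77
tcp_pos: [0.4519, 0.396, 0.1014]
orientation: [-2.483, 1.901, -0.013]
contact_force: [1.2, -0.3, -0.6]
grip_width: 0.0176
```

```bash
python3 st.py
```

```text
17.775 tcp [0.4519 0.396  0.1014] zaxis [ 0.015  0.007 -1.   ] yaw -1.307 corr [-0.007  0.015  0.   ] F [ 1.2 -0.3 -0.6] grip 0.0176 q [-0.49  0.54 -0.44  1.84  0.31  0.82 -2.4 ]
```

>>> send_rows --motion '[{"dp": [0, -0.007, -0.05], "rot": [0, 0, 0], "grip": 0.01}, {"dp": [0, 0, -0.02], "rot": [0, 0, 0], "grip": 0.01}, {"dp": [0, 0, 0], "rot": [0, 0, 0], "grip": 0.01}]'

```text
clock: 18.15
tcp_pos: [0.456, 0.3903, 0.0349]
orientation: [-2.475, 1.9, -0.016]
contact_force: [-0.2, 0.6, -0.3]
grip_width: 0.0178
```

>>> send_rows --motion '[{"dp": [-0.003, 0, -0.014], "rot": [0, 0, 0], "grip": 0.01}, {"dp": [0, 0, -0.003], "rot": [0, 0, 0], "grip": 0.01}, {"dp": [0, 0, 0], "rot": [0, 0, 0], "grip": 0.01}, {"dp": [0, 0, 0], "rot": [0, 0, 0], "grip": 0.036}, {"dp": [0, 0, 0], "rot": [0, 0, 0], "grip": 0.036}, {"dp": [0, 0, 0.04], "rot": [0, 0, 0], "grip": 0.036}, {"dp": [0, 0, 0.06], "rot": [0, 0, 0], "grip": 0.036}, {"dp": [0, 0, 0.06], "rot": [0, 0, 0], "grip": 0.036}, {"dp": [0.014, -0.05, 0], "rot": [0, 0, 0], "grip": 0}, {"dp": [0.014, -0.05, 0], "rot": [0, 0, 0], "grip": 0}, {"dp": [0.014, -0.05, 0], "rot": [0, 0, 0], "grip": 0}, {"dp": [0.014, -0.05, 0], "rot": [0, 0, 0], "grip": 0}, {"dp": [0.014, -0.05, 0], "rot": [0, 0, 0], "grip": 0}, {"dp": [0.014, -0.05, 0], "rot": [0, 0, 0], "grip": 0}, {"dp": [0.014, -0.05, 0], "rot": [0, 0, 0], "grip": 0}, {"dp": [0.014, -0.05, 0], "rot": [0, 0, 0], "grip": 0}, {"dp": [0.014, -0.05, 0], "rot": [0, 0, 0], "grip": 0}, {"dp": [0.014, -0.05, 0], "rot": [0, 0, 0], "grip": 0}, {"dp": [0, 0, -0.03], "rot": [0, 0, 0], "grip": 0}, {"dp": [0, 0, 0], "rot": [0, 0, 0], "grip": 0}]'

```text
clock: 20.65
tcp_pos: [0.5979, -0.1227, 0.1636]
orientation: [-2.462, 1.886, -0.03]
contact_force: [0.2, 0.5, 0.2]
grip_width: -0.0
```

```bash
python3 st.py; python3 - <<'E'
from h import *
T=grab('top')
a=cv2.resize(T['img'][165:265,80:150],(420,600),interpolation=cv2.INTER_CUBIC)
g=cv2.cvtColor(T['img'],cv2.COLOR_RGB2HSV)
sub=cv2.cvtColor(T['img'],cv2.COLOR_RGB2GRAY)[165:265,80:150].astype(int)
# shaded anvil tops: darker spots within dish
m=cv2.resize(np.uint8((sub<150)&(g[165:265,80:150,1]<60))*255,None,fx=1,fy=1)
k,l,st,c=cv2.connectedComponentsWithStats(m)
for i in range(1,k):
    if st[i,4]>10: print(st[i],plane(T,[c[i]+[80,165]],.018).round(3))
E
```

```text
20.65 tcp [ 0.5979 -0.1227  0.1636] zaxis [ 0.04   0.019 -0.999] yaw -1.307 corr [-0.019  0.04   0.   ] F [0.2 0.5 0.2] grip -0.0 q [ 0.36  0.44 -0.32  1.79  0.14  0.89 -1.33]
[  7   9  19  77 154] [[0.459 0.435 0.018]]
[44 16 19 78 82] [[0.439 0.34  0.018]]
[42 21  7  8 35] [[0.513 0.364 0.018]]
[36 35  6  7 32] [[0.478 0.379 0.018]]
[33 46  6  8 36] [[0.45  0.386 0.018]]
[26 78 13  9 83] [[0.369 0.391 0.018]]
```

All three anvils show in the dish, as three blobs along its centre line. Now the cover.

>>> send_rows --motion '[{"dp": [0, 0, -0.04], "rot": [-0.018, 0.038, 0], "grip": 0}, {"dp": [0, 0, -0.035], "rot": [0, 0, 0], "grip": 0}, {"dp": [0, 0, -0.005], "rot": [0, 0, 0], "grip": 0}, {"dp": [0, 0, 0], "rot": [0, 0, 0], "grip": 0}, {"dp": [0, 0, -0.004], "rot": [0, 0, 0], "grip": 0}, {"dp": [0, 0, 0], "rot": [0, 0, 0], "grip": 0}]'

```text
clock: 21.45
tcp_pos: [0.6059, -0.1205, 0.0901]
orientation: [-2.49, 1.899, -0.026]
contact_force: [0.0, 0.5, 0.8]
grip_width: -0.0002
```

>>> send_rows --motion '[{"dp": [-0.006, 0, -0.01], "rot": [0, 0, 0], "grip": 0}, {"dp": [0, 0, -0.004], "rot": [0, 0, 0], "grip": 0}, {"dp": [0, 0, -0.004], "rot": [0, 0, 0], "grip": 0}, {"dp": [0, 0, -0.004], "rot": [0, 0, 0], "grip": 0}]'

```text
clock: 21.95
tcp_pos: [0.5998, -0.121, 0.0679]
orientation: [-2.489, 1.899, -0.028]
contact_force: [-8.4, 0.5, 34.0]
grip_width: 0.0001
```

>>> send_rows --motion '[{"dp": [0, 0, -0.001], "rot": [0, 0, 0], "grip": 0}, {"dp": [-0.004, 0.0004, -0.001], "rot": [0, 0, 0], "grip": 0}]'

```text
clock: 22.2
tcp_pos: [0.5978, -0.1207, 0.0683]
orientation: [-2.487, 1.899, -0.033]
contact_force: [3.1, -0.0, 4.4]
grip_width: 0.0001
```

>>> send_rows --motion '[{"dp": [-0.008, 0.0007, -0.002], "rot": [0, 0, 0], "grip": 0}, {"dp": [-0.012, 0.0011, -0.002], "rot": [0, 0, 0], "grip": 0}, {"dp": [-0.012, 0.0011, -0.002], "rot": [0, 0, 0], "grip": 0}]'

```text
clock: 22.58
tcp_pos: [0.5751, -0.1186, 0.0682]
orientation: [-2.478, 1.892, -0.06]
contact_force: [2.1, -1.2, 10.0]
grip_width: -0.0002
```

>>> send_rows --motion '[{"dp": [-0.012, 0.0011, -0.002], "rot": [0, 0.03, 0], "grip": 0}, {"dp": [-0.012, 0.0011, -0.002], "rot": [0, 0.03, 0], "grip": 0}, {"dp": [-0.012, 0.0011, -0.002], "rot": [0, 0.02, 0], "grip": 0}, {"dp": [-0.012, 0.0011, -0.002], "rot": [0, 0.01, 0], "grip": 0}, {"dp": [-0.012, 0.0011, -0.002], "rot": [0, 0.01, 0], "grip": 0}]'

```text
clock: 23.2
tcp_pos: [0.5299, -0.1144, 0.0681]
orientation: [2.479, -1.893, -0.022]
contact_force: [2.8, -0.5, 10.0]
grip_width: -0.0001
```

```bash
python3 st.py
```

```text
23.2 tcp [ 0.5299 -0.1144  0.0681] zaxis [-0.025 -0.009 -1.   ] yaw -1.304 corr [ 0.009 -0.025  0.   ] F [ 2.8 -0.5 10. ] grip -0.0001 q [ 0.31  0.5  -0.28  1.97  0.22  0.72 -1.41]
```

Force stays at about 10 N and the cover follows. I'll continue to the stop.

>>> send_rows --motion '[{"dp": [-0.013, 0.0012, -0.002], "rot": [0, 0, 0], "grip": 0}, {"dp": [-0.013, 0.0012, -0.002], "rot": [0, 0, 0], "grip": 0}, {"dp": [-0.013, 0.0012, -0.002], "rot": [0, 0.01, 0], "grip": 0}, {"dp": [-0.013, 0.0012, -0.002], "rot": [0, 0.01, 0], "grip": 0}, {"dp": [-0.013, 0.0012, -0.002], "rot": [0, 0.01, 0], "grip": 0}, {"dp": [-0.01, 0.001, -0.002], "rot": [0, 0.01, 0], "grip": 0}, {"dp": [-0.008, 0.0008, -0.002], "rot": [0, 0.01, 0], "grip": 0}, {"dp": [-0.008, 0.0008, -0.002], "rot": [0, 0, 0], "grip": 0}]'

```text
clock: 24.2
tcp_pos: [0.4655, -0.1084, 0.068]
orientation: [2.478, -1.893, -0.007]
contact_force: [2.8, -1.6, 14.1]
grip_width: -0.0001
```

>>> send_rows --motion '[{"dp": [-0.008, 0.0008, -0.002], "rot": [0, 0, 0], "grip": 0}, {"dp": [-0.008, 0.0008, -0.002], "rot": [0, 0, 0], "grip": 0}]'

```text
clock: 24.45
tcp_pos: [0.4588, -0.1075, 0.068]
orientation: [2.486, -1.899, 0.018]
contact_force: [6.1, -1.2, 8.8]
grip_width: -0.0
```

```bash
python3 st.py; python3 - <<'E'
from fit import *
T=grab('top')
im=cv2.resize(T['img'][112:282,145:375,::-1],None,fx=3.4,fy=3.4,interpolation=cv2.INTER_CUBIC)
cv2.imwrite('pics/c4.png',im)
E
```

```text
24.45 tcp [ 0.4588 -0.1075  0.068 ] zaxis [ 0.001 -0.017 -1.   ] yaw -1.305 corr [0.017 0.001 0.   ] F [ 6.1 -1.2  8.8] grip -0.0 q [ 0.33  0.4  -0.29  2.15  0.23  0.61 -1.43]
```

View pics/c4.png

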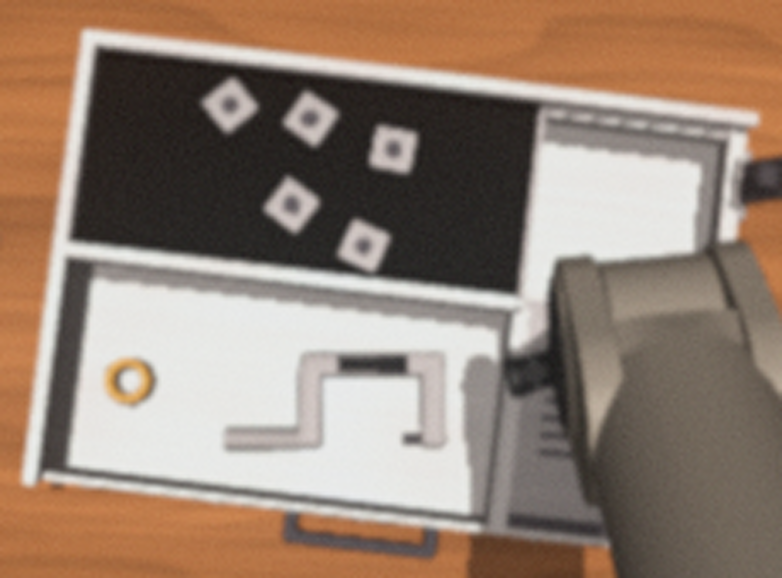

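The well is open: its floor is visible and the cover lies over the bay. All five inserts are unchanged. Next, the brush.

>>> send_rows --motion '[{"dp": [-0.006, 0.0006, -0.002], "rot": [0, 0, 0], "grip": 0}, {"dp": [0, 0, 0.05], "rot": [0, 0, 0], "grip": 0}, {"dp": [0, 0, 0.06], "rot": [0, 0, 0], "grip": 0.06}, {"dp": [0.005, -0.05, 0.02], "rot": [0, 0, -0.15], "grip": 0.06}, {"dp": [0.005, -0.05, 0], "rot": [0, 0, -0.15], "grip": 0.06}, {"dp": [0.005, -0.05, 0], "rot": [0, 0, -0.145], "grip": 0.06}, {"dp": [0.005, -0.05, 0], "rot": [0, 0, 0], "grip": 0.06}, {"dp": [0.005, -0.05, 0], "rot": [0, 0, 0], "grip": 0.06}, {"dp": [0.003, -0.04, 0], "rot": [0, 0, 0], "grip": 0.06}, {"dp": [0, 0, 0], "rot": [0, 0, 0], "grip": 0.06}]'

```text
clock: 25.75
tcp_pos: [0.4841, -0.4056, 0.2019]
orientation: [1.995, -2.414, 0.031]
contact_force: [0.0, 0.6, -0.0]
grip_width: 0.0598
```

```bash
python3 st.py -1.75; python3 - <<'E'
from h import *
w=grab('wrist')
g=cv2.cvtColor(w['img'],cv2.COLOR_RGB2HSV)
m=cv2.inRange(g,(18,90,150),(32,200,255));cv2.imwrite('pics/m.png',m)
m=cv2.morphologyEx(m,cv2.MORPH_OPEN,np.ones((3,3)))
c=max(cv2.findContours(m,0,2)[0],key=cv2.contourArea);b=cv2.boxPoints(cv2.minAreaRect(c));print(cv2.contourArea(c),b.round(0))
p=plane(w,b,.084);print(p.round(4),p.mean(0).round(4))
cv2.imwrite('pics/w5.png',w['img'][:,:,::-1])
E
```

```text
25.75 tcp [ 0.4841 -0.4056  0.2019] zaxis [ 0.005 -0.022 -1.   ] yaw -1.76 corr [0.021 0.005 0.01 ] F [ 0.   0.6 -0. ] grip 0.0598 q [ 0.68  0.43 -0.12  1.7   0.08  1.   -1.23]
3609.0 [[261. 132.]
 [290. 132.]
 [290. 265.]
 [261. 265.]]
[[ 0.548  -0.4072  0.084 ]
 [ 0.5438 -0.429   0.084 ]
 [ 0.4342 -0.4091  0.084 ]
 [ 0.4392 -0.3847  0.084 ]] [ 0.4913 -0.4075  0.084 ]
```

View pics/w5.png

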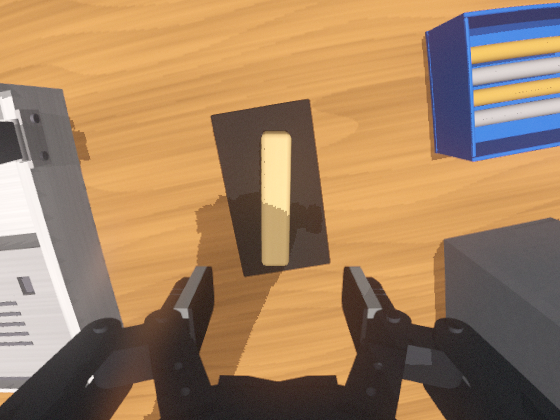

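The wrist view shows the brush at (276,198), upright in the picture and aligned with the jaws. It measures (0.490, -0.407), which agrees with the top view.

>>> send_rows --motion '[{"dp": [0.005, -0.0015, -0.05], "rot": [0.02, 0.005, 0.01], "grip": 0.06}, {"dp": [0, 0, -0.05], "rot": [0, 0, 0], "grip": 0.06}, {"dp": [0, 0, -0.03], "rot": [0, 0, 0], "grip": 0.06}, {"dp": [0, 0, 0], "rot": [0, 0, 0], "grip": 0.06}]'

```text
clock: 26.3
tcp_pos: [0.4917, -0.3983, 0.0693]
orientation: [-2.022, 2.4, 0.002]
contact_force: [-0.2, 0.5, -0.0]
grip_width: 0.06
```

```bash
python3 st.py -1.75
```

```text
26.3 tcp [ 0.4917 -0.3983  0.0693] zaxis [ 0.002  0.003 -1.   ] yaw -1.741 corr [-0.003  0.002 -0.009] F [-0.2  0.5 -0. ] grip 0.06 q [ 0.67  0.59 -0.12  1.78  0.09  0.78 -1.23]
```

>>> send_rows --motion '[{"dp": [-0.001, -0.0085, -0.016], "rot": [0, 0, -0.008], "grip": 0.06}, {"dp": [0, 0, -0.006], "rot": [0, 0, 0], "grip": 0.06}, {"dp": [0, 0, 0], "rot": [0, 0, 0], "grip": 0.06}, {"dp": [0, 0, 0], "rot": [0, 0, 0], "grip": 0.01}, {"dp": [0, 0, 0], "rot": [0, 0, 0], "grip": 0.01}, {"dp": [0, 0, 0], "rot": [0, 0, 0], "grip": 0.01}, {"dp": [0, 0, 0], "rot": [0, 0, 0], "grip": 0.01}, {"dp": [0, 0, 0], "rot": [0, 0, 0], "grip": 0.01}]' --grip_force 80

```text
clock: 27.3
tcp_pos: [0.4935, -0.4077, 0.0508]
orientation: [-2.012, 2.405, -0.009]
contact_force: [0.1, -0.0, -0.7]
grip_width: 0.0231
```

```bash
python3 st.py -1.75
```

```text
27.3 tcp [ 0.4935 -0.4077  0.0508] zaxis [ 0.008 -0.    -1.   ] yaw -1.748 corr [ 0.     0.008 -0.002] F [ 0.1 -0.  -0.7] grip 0.0231 q [ 0.68  0.63 -0.12  1.77  0.09  0.74 -1.23]
```

>>> send_rows --motion '[{"dp": [0, 0, 0.03], "rot": [0, 0, 0], "grip": 0.01}, {"dp": [0, 0, 0.06], "rot": [0, 0, 0], "grip": 0.01}, {"dp": [0, 0, 0.06], "rot": [0, 0, 0], "grip": 0.01}, {"dp": [0, 0, 0.02], "rot": [0, 0, 0.089], "grip": 0.01}, {"dp": [0.009, 0.05, 0], "rot": [0, 0, 0], "grip": 0.01}, {"dp": [0.009, 0.05, 0], "rot": [0, 0, 0], "grip": 0.01}, {"dp": [0.009, 0.05, 0], "rot": [0, 0, 0], "grip": 0.01}, {"dp": [0.009, 0.05, 0], "rot": [0, 0, 0], "grip": 0.01}, {"dp": [0.009, 0.05, 0], "rot": [0, 0, 0], "grip": 0.01}, {"dp": [0.009, 0.05, 0], "rot": [0, 0, 0], "grip": 0.01}, {"dp": [0.009, 0.05, 0], "rot": [0, 0, 0], "grip": 0.01}, {"dp": [0.009, 0.05, 0], "rot": [0, 0, 0], "grip": 0.01}, {"dp": [0.009, 0.05, 0], "rot": [0, 0, 0], "grip": 0.01}, {"dp": [0.009, 0.05, 0], "rot": [0, 0, 0], "grip": 0.01}, {"dp": [0.009, 0.05, 0], "rot": [0, 0, 0], "grip": 0.01}, {"dp": [0.009, 0.04, 0], "rot": [0, 0, 0], "grip": 0.01}, {"dp": [0, 0, 0], "rot": [0, 0, 0], "grip": 0.01}]' --grip_force 100

```text
clock: 29.42
tcp_pos: [0.595, 0.2014, 0.223]
orientation: [-2.12, 2.318, -0.001]
contact_force: [-0.5, 0.7, -1.9]
grip_width: 0.0228
```

```bash
python3 st.py -1.66; python3 - <<'E'
from fit import *
T=grab('top');S=grab('scene')
a=cv2.resize(T['img'][100:260,145:345,::-1],(500,400),interpolation=cv2.INTER_CUBIC)
b=cv2.resize(S['img'][140:320,180:430,::-1],(500,360),interpolation=cv2.INTER_CUBIC)[:200]
cv2.imwrite('pics/c6.png',np.vstack([a,b]))
E
```

```text
29.425 tcp [0.595  0.2014 0.223 ] zaxis [ 0.001 -0.    -1.   ] yaw -1.66 corr [0.    0.001 0.   ] F [-0.5  0.7 -1.9] grip 0.0228 q [-0.15  0.43 -0.38  1.66  0.18  1.08 -2.23]
```

View pics/c6.png

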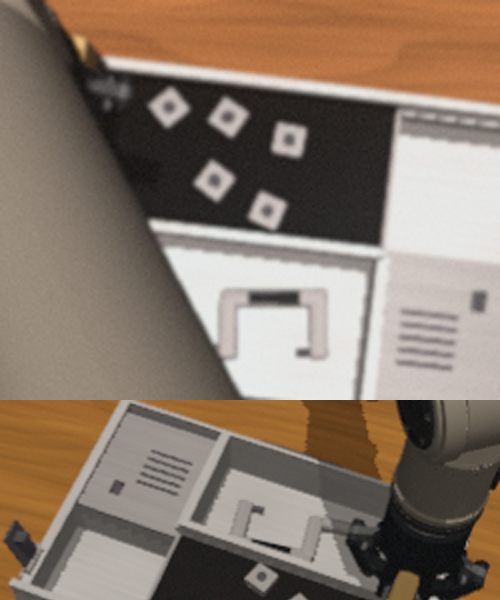

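>>> send_rows --motion '[{"dp": [0.006, 0, -0.04], "rot": [0, 0, 0], "grip": 0.01}, {"dp": [0, 0, -0.03], "rot": [0, 0, 0], "grip": 0.01}, {"dp": [0, 0, 0], "rot": [0, 0, 0], "grip": 0.01}]'

```text
clock: 29.9
tcp_pos: [0.6024, 0.19, 0.1517]
orientation: [2.103, -2.329, 0.01]
contact_force: [0.2, 0.5, -0.8]
grip_width: 0.0225
```

```bash
cat >> st.py <<'E'
p=[0.5711,0.0034,-.0898];w=o['tcp_pos'][:2]-p[:2];c,s=np.cos(p[2]),np.sin(p[2])
print('drawer XY',(c*w[0]+s*w[1]).round(4),(-s*w[0]+c*w[1]).round(4))
E
python3 st.py -1.66
```

```text
29.9 tcp [0.6024 0.19   0.1517] zaxis [ 0.002 -0.007 -1.   ] yaw -1.673 corr [0.007 0.002 0.013] F [ 0.2  0.5 -0.8] grip 0.0225 q [-0.15  0.51 -0.35  1.72  0.22  0.95 -2.26]
drawer XY 0.0144 0.1887
```

>>> send_rows --motion '[{"dp": [-0.004, 0.008, -0.015], "rot": [0.007, 0, 0.012], "grip": 0.01}, {"dp": [0, 0, -0.01], "rot": [0, 0, 0], "grip": 0.01}, {"dp": [0, 0, 0], "rot": [0, 0, 0], "grip": 0.01}]'

```text
clock: 30.28
tcp_pos: [0.5995, 0.1972, 0.1278]
orientation: [-2.115, 2.317, -0.005]
contact_force: [0.8, -0.3, -1.3]
grip_width: 0.0229
```

```bash
python3 st.py -1.66
```

```text
30.275 tcp [0.5995 0.1972 0.1278] zaxis [ 0.005  0.001 -1.   ] yaw -1.662 corr [-0.001  0.005  0.002] F [ 0.8 -0.3 -1.3] grip 0.0229 q [-0.16  0.54 -0.35  1.74  0.23  0.9  -2.27]
drawer XY 0.0109 0.1956
```

>>> send_rows --motion '[{"dp": [0, 0, -0.006], "rot": [0, 0, 0], "grip": 0.01}, {"dp": [-0.0013, -0.015, 0], "rot": [0, 0, 0], "grip": 0.01}, {"dp": [-0.0013, -0.015, 0], "rot": [0, 0, 0], "grip": 0.01}, {"dp": [-0.0013, -0.015, 0], "rot": [0, 0, 0], "grip": 0.01}, {"dp": [-0.0013, -0.015, 0], "rot": [0, 0, 0], "grip": 0.01}, {"dp": [-0.0013, -0.015, 0], "rot": [0, 0, 0], "grip": 0.01}, {"dp": [-0.0013, -0.015, 0], "rot": [0, 0, 0], "grip": 0.01}]'

```text
clock: 31.15
tcp_pos: [0.5922, 0.1026, 0.1234]
orientation: [-2.112, 2.314, -0.005]
contact_force: [-0.1, 3.2, -2.8]
grip_width: 0.0228
```

```bash
python3 st.py -1.66
```

```text
31.15 tcp [0.5922 0.1026 0.1234] zaxis [ 0.009  0.003 -1.   ] yaw -1.662 corr [-0.003  0.009  0.002] F [-0.1  3.2 -2.8] grip 0.0228 q [-0.01  0.5  -0.35  1.82  0.22  0.85 -2.12]
drawer XY 0.0122 0.1007
```

>>> send_rows --motion '[{"dp": [-0.002, -0.015, -0.002], "rot": [0, 0, 0], "grip": 0.01}, {"dp": [-0.0015, -0.015, 0], "rot": [0, 0, 0], "grip": 0.01}, {"dp": [-0.0015, -0.015, 0], "rot": [0, 0, 0], "grip": 0.01}, {"dp": [-0.0015, -0.015, 0], "rot": [0, 0, 0], "grip": 0.01}, {"dp": [-0.0015, -0.015, 0], "rot": [0, 0, 0], "grip": 0.01}, {"dp": [-0.0015, -0.015, 0], "rot": [0, 0, 0], "grip": 0.01}]'

```text
clock: 31.9
tcp_pos: [0.5833, 0.008, 0.122]
orientation: [-2.11, 2.31, -0.006]
contact_force: [2.0, 3.4, -3.4]
grip_width: 0.0228
```

```bash
python3 st.py -1.66
```

```text
31.9 tcp [0.5833 0.008  0.122 ] zaxis [ 0.012  0.006 -1.   ] yaw -1.661 corr [-0.006  0.012  0.001] F [ 2.   3.4 -3.4] grip 0.0228 q [ 0.14  0.47 -0.34  1.87  0.2   0.82 -1.96]
drawer XY 0.0118 0.0057
```

>>> send_rows --motion '[{"dp": [-0.0016, -0.015, 0], "rot": [0, 0, 0], "grip": 0.01}, {"dp": [-0.0015, -0.015, 0], "rot": [0, 0, 0], "grip": 0.01}, {"dp": [-0.0015, -0.015, 0], "rot": [0, 0, 0], "grip": 0.01}, {"dp": [-0.0015, -0.015, 0], "rot": [0, 0, 0], "grip": 0.01}, {"dp": [-0.0015, -0.015, 0], "rot": [0, 0, 0], "grip": 0.01}, {"dp": [-0.0015, -0.015, 0], "rot": [0, 0, 0], "grip": 0.01}, {"dp": [-0.0015, -0.012, 0], "rot": [0, 0, 0], "grip": 0.01}, {"dp": [0, 0, 0], "rot": [0, 0, 0], "grip": 0.01}]'

```text
clock: 32.9
tcp_pos: [0.5693, -0.1065, 0.1212]
orientation: [-2.109, 2.32, -0.006]
contact_force: [-0.7, -0.2, -1.5]
grip_width: 0.0227
```

```bash
python3 st.py -1.66
```

```text
32.9 tcp [ 0.5693 -0.1065  0.1212] zaxis [ 0.007  0.002 -1.   ] yaw -1.666 corr [-0.002  0.007  0.006] F [-0.7 -0.2 -1.5] grip 0.0227 q [ 0.32  0.47 -0.32  1.87  0.19  0.82 -1.75]
drawer XY 0.0081 -0.1096
```

>>> send_rows --motion '[{"dp": [0, 0, 0.05], "rot": [0, 0, 0], "grip": 0.01}, {"dp": [0, 0, 0.03], "rot": [0, 0, 0], "grip": 0.01}, {"dp": [0, 0.05, 0], "rot": [0, 0, 0], "grip": 0.01}, {"dp": [0, 0.05, 0], "rot": [0, 0, 0], "grip": 0.01}, {"dp": [0, 0.05, 0], "rot": [0, 0, 0], "grip": 0.01}, {"dp": [0.002, 0.05, 0], "rot": [0, 0, 0], "grip": 0.01}, {"dp": [0.002, 0.05, 0], "rot": [0, 0, 0], "grip": 0.01}, {"dp": [0.002, 0.045, 0], "rot": [0, 0, 0], "grip": 0.01}, {"dp": [0, 0, 0], "rot": [0, 0, 0], "grip": 0.01}]'

```text
clock: 34.02
tcp_pos: [0.5721, 0.2039, 0.2044]
orientation: [-2.114, 2.31, -0.001]
contact_force: [-0.3, -0.5, -1.9]
grip_width: 0.023
```

```bash
python3 st.py -1.66; python3 - <<'E'
from fit import *
T=grab('top');S=grab('scene')
a=cv2.resize(T['img'][100:260,145:385,::-1],(600,400),interpolation=cv2.INTER_CUBIC)
b=cv2.resize(S['img'][200:320,180:430,::-1],(600,288),interpolation=cv2.INTER_CUBIC)[:200]
cv2.imwrite('pics/c7.png',np.vstack([a,b]))
E
```

```text
34.025 tcp [0.5721 0.2039 0.2044] zaxis [ 0.008  0.007 -1.   ] yaw -1.66 corr [-0.007  0.008 -0.   ] F [-0.3 -0.5 -1.9] grip 0.023 q [-0.11  0.42 -0.43  1.74  0.2   1.02 -2.28]
drawer XY -0.017 0.1997
```

View pics/c7.png

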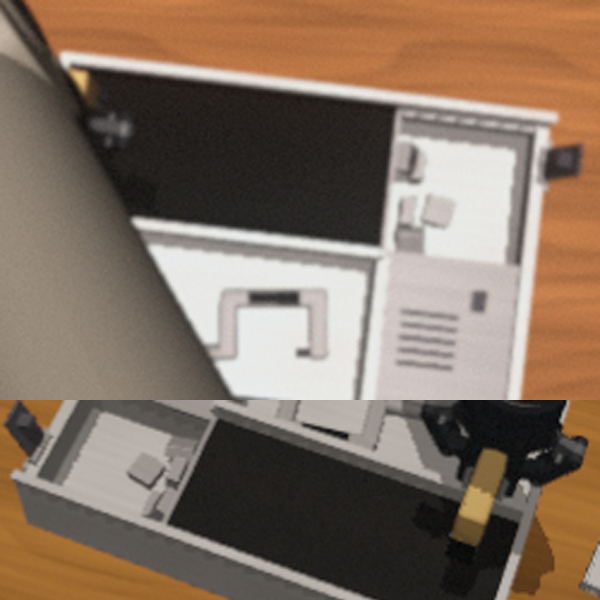

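The deck is clear and the inserts lie in the well, at around (400-450, 150-245), some leaning. Brush back to the mat first, then I'll zoom in on the well.

>>> send_rows --motion '[{"dp": [-0.007, -0.05, 0.01], "rot": [0, 0, 0], "grip": 0.01}, {"dp": [-0.007, -0.05, 0], "rot": [0, 0, 0], "grip": 0.01}, {"dp": [-0.007, -0.05, 0], "rot": [0, 0, 0], "grip": 0.01}, {"dp": [-0.007, -0.05, 0], "rot": [0, 0, 0], "grip": 0.01}, {"dp": [-0.007, -0.05, 0], "rot": [0, 0, 0], "grip": 0.01}, {"dp": [-0.007, -0.05, 0], "rot": [0, 0, 0], "grip": 0.01}, {"dp": [-0.007, -0.05, 0], "rot": [0, 0, 0], "grip": 0.01}, {"dp": [-0.007, -0.05, 0], "rot": [0, 0, 0], "grip": 0.01}, {"dp": [-0.007, -0.05, 0], "rot": [0, 0, 0], "grip": 0.01}, {"dp": [-0.007, -0.05, 0], "rot": [0, 0, 0], "grip": 0.01}, {"dp": [-0.007, -0.05, 0], "rot": [0, 0, 0], "grip": 0.01}, {"dp": [-0.007, -0.04, 0], "rot": [0, 0, 0], "grip": 0.01}, {"dp": [0, 0, 0], "rot": [0, 0, 0], "grip": 0.01}]'

```text
clock: 35.75
tcp_pos: [0.4699, -0.4298, 0.2147]
orientation: [2.079, -2.354, 0.01]
contact_force: [-0.4, 0.7, -2.4]
grip_width: 0.0227
```

```bash
python3 st.py -1.66; python3 - <<'E'
from fit import *
T=grab('top');S=grab('scene')
p=[0.5711,0.0034,-.0898]
def cr(f,w,h):
    c=proj(f,D2W(p,[[0,-.135,.03]]))[0].astype(int)
    return cv2.resize(f['img'][c[1]-30:c[1]+30,c[0]-40:c[0]+40,::-1],(w,h),interpolation=cv2.INTER_CUBIC)
cv2.imwrite('pics/c8.png',np.hstack([cr(T,400,300),cr(S,400,300)]))
# any bright blob left on the deck
for f in(T,S):
    g=cv2.cvtColor(f['img'],cv2.COLOR_RGB2GRAY);m=np.zeros_like(g)
    cv2.fillPoly(m,[proj(f,D2W(p,np.array([(60,230,75),(60,-66,75),(-52,-66,75),(-52,230,75)])/1e3)).astype(np.int32)],255)
    print('bright px on deck',((g>95)&(m>0)).sum(),'of',(m>0).sum())
E
```

```text
35.75 tcp [ 0.4699 -0.4298  0.2147] zaxis [ 0.004 -0.005 -1.   ] yaw -1.695 corr [0.005 0.004 0.035] F [-0.4  0.7 -2.4] grip 0.0227 q [ 0.78  0.43 -0.18  1.66  0.09  1.05 -1.13]
drawer XY -0.0619 -0.4405
bright px on deck 0 of 6138
bright px on deck 126 of 6069
```

View pics/c8.png

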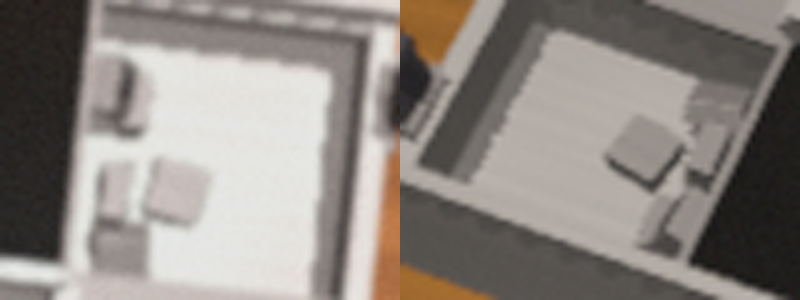

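Five inserts show in the well: one flat and four lying or leaning along the deck-side wall, none above the deck edge. The top view shows 0 bright pixels left on the deck. Now the brush goes down.

>>> send_rows --motion '[{"dp": [0.012, 0.025, -0.03], "rot": [0, 0, 0], "grip": 0.01}, {"dp": [0, 0, -0.05], "rot": [0, 0, 0], "grip": 0.01}, {"dp": [0, 0, -0.04], "rot": [0, 0, 0], "grip": 0.01}, {"dp": [0, 0, 0], "rot": [0, 0, 0], "grip": 0.01}]'

```text
clock: 36.35
tcp_pos: [0.4864, -0.3941, 0.0941]
orientation: [-2.089, 2.339, -0.011]
contact_force: [-0.5, -0.6, -0.7]
grip_width: 0.0228
```

```bash
python3 st.py
```

```text
36.35 tcp [ 0.4864 -0.3941  0.0941] zaxis [ 0.009 -0.002 -1.   ] yaw -1.683 corr [ 0.002  0.009 -0.   ] F [-0.5 -0.6 -0.7] grip 0.0228 q [ 0.72  0.55 -0.19  1.78  0.13  0.81 -1.21]
drawer XY -0.0487 -0.4035
```

>>> send_rows --motion '[{"dp": [-0.003, -0.008, -0.02], "rot": [0, 0.008, 0], "grip": 0.01}, {"dp": [0, 0, -0.012], "rot": [0, 0, 0], "grip": 0.01}, {"dp": [0, 0, -0.004], "rot": [0, 0, 0], "grip": 0.01}, {"dp": [0, 0, 0], "rot": [0, 0, 0], "grip": 0.01}]'

```text
clock: 36.85
tcp_pos: [0.4858, -0.4039, 0.0603]
orientation: [-2.093, 2.342, -0.012]
contact_force: [1.0, -1.2, -1.0]
grip_width: 0.0229
```

>>> send_rows --motion '[{"dp": [0, 0, -0.006], "rot": [0, 0, 0], "grip": 0.01}, {"dp": [0, 0, -0.003], "rot": [0, 0, 0], "grip": 0.01}, {"dp": [0, 0, -0.001], "rot": [0, 0, 0], "grip": 0.01}]'

```text
clock: 37.22
tcp_pos: [0.4866, -0.4043, 0.051]
orientation: [-2.093, 2.342, -0.016]
contact_force: [-0.6, 0.3, -0.5]
grip_width: 0.023
```

>>> send_rows --motion '[{"dp": [0, 0, -0.001], "rot": [0, 0, 0], "grip": 0.01}, {"dp": [0, 0, 0], "rot": [0, 0, 0], "grip": 0.05}, {"dp": [0, 0, 0], "rot": [0, 0, 0], "grip": 0.05}, {"dp": [0, 0, 0], "rot": [0, 0, 0], "grip": 0.05}, {"dp": [0, 0, 0.04], "rot": [0, 0, 0], "grip": 0.05}, {"dp": [0, 0, 0.06], "rot": [0, 0, 0], "grip": 0.05}, {"dp": [0, 0, 0.05], "rot": [0, 0, 0], "grip": 0.05}, {"dp": [-0.004, 0.05, 0], "rot": [0, 0, 0], "grip": 0}, {"dp": [-0.004, 0.05, 0], "rot": [0, 0, 0], "grip": 0}, {"dp": [-0.004, 0.05, 0], "rot": [0, 0, 0], "grip": 0}, {"dp": [-0.004, 0.05, 0], "rot": [0, 0, 0], "grip": 0}, {"dp": [-0.004, 0.05, 0], "rot": [0, 0, 0], "grip": 0}, {"dp": [-0.004, 0.035, 0], "rot": [0, 0, 0], "grip": 0}, {"dp": [0, 0, -0.05], "rot": [0, 0, 0], "grip": 0}, {"dp": [0, 0, 0], "rot": [0, 0, 0], "grip": 0}]' --grip_force 40

```text
clock: 39.1
tcp_pos: [0.4626, -0.1114, 0.1579]
orientation: [-2.09, 2.338, -0.03]
contact_force: [-0.7, -0.9, 0.1]
grip_width: 0.0001
```

```bash
python3 st.py; python3 - <<'E'
from h import *
T=grab('top');S=grab('scene')
for f,y in((T,.084),(S,.084)):
    g=cv2.cvtColor(f['img'],cv2.COLOR_RGB2HSV);m=cv2.inRange(g,(18,80,120),(32,220,255))
    q=proj(f,[.49,-.405,.06])[0];n=np.zeros_like(m);cv2.circle(n,tuple(q.astype(int)),38,255,-1);m&=n
    c=max(cv2.findContours(m,0,2)[0],key=cv2.contourArea);r=cv2.minAreaRect(c);print(r,plane(f,[r[0]],.075).round(3))
E
```

```text
39.1 tcp [ 0.4626 -0.1114  0.1579] zaxis [ 0.017 -0.011 -1.   ] yaw -1.683 corr [ 0.011  0.017 -0.   ] F [-0.7 -0.9  0.1] grip 0.0001 q [ 0.4   0.26 -0.34  2.09  0.13  0.8  -1.71]
drawer XY -0.0978 -0.1241
((442.6846923828125, 210.0230712890625), (9.302603721618652, 46.264957427978516), 7.125016689300537) [[ 0.482 -0.408  0.075]]
((135.93101501464844, 165.6724090576172), (8.422057151794434, 42.335472106933594), 35.837650299072266) [[ 0.481 -0.406  0.075]]
```

>>> send_rows --motion '[{"dp": [0, 0, -0.05], "rot": [0.01, 0.017, 0], "grip": 0}, {"dp": [0, 0, -0.025], "rot": [0, 0, 0], "grip": 0}, {"dp": [0, 0, -0.004], "rot": [0, 0, 0], "grip": 0}, {"dp": [0, 0, 0], "rot": [0, 0, 0], "grip": 0}]'

```text
clock: 39.7
tcp_pos: [0.4731, -0.116, 0.0881]
orientation: [-2.078, 2.34, -0.027]
contact_force: [0.3, 1.1, 1.3]
grip_width: -0.0002
```

>>> send_rows --motion '[{"dp": [-0.014, 0.004, -0.008], "rot": [0, 0.015, 0], "grip": 0}, {"dp": [0, 0, -0.006], "rot": [0, 0, 0], "grip": 0}, {"dp": [0, 0, -0.003], "rot": [0, 0, 0], "grip": 0}, {"dp": [0, 0, -0.002], "rot": [0, 0, 0], "grip": 0}, {"dp": [0, 0, -0.002], "rot": [0, 0, 0], "grip": 0}]'

```text
clock: 40.33
tcp_pos: [0.46, -0.1123, 0.0687]
orientation: [-2.083, 2.348, -0.018]
contact_force: [0.6, 1.1, -0.7]
grip_width: 0.0001
```

```bash
python3 st.py
```

```text
40.325 tcp [ 0.46   -0.1123  0.0687] zaxis [ 0.009 -0.007 -1.   ] yaw -1.69 corr [ 0.007  0.009 -0.   ] F [ 0.6  1.1 -0.7] grip 0.0001 q [ 0.36  0.4  -0.3   2.15  0.22  0.61 -1.79]
drawer XY -0.1003 -0.1252
```

>>> send_rows --motion '[{"dp": [0, 0, -0.002], "rot": [0, 0, 0], "grip": 0}, {"dp": [0, 0, -0.002], "rot": [0, 0, 0], "grip": 0}, {"dp": [0.006, -0.0005, -0.002], "rot": [0, 0, 0], "grip": 0}, {"dp": [0.012, -0.0011, -0.002], "rot": [0, 0, 0], "grip": 0}, {"dp": [0.012, -0.0011, -0.002], "rot": [0, 0, 0], "grip": 0}]'

```text
clock: 40.95
tcp_pos: [0.5009, -0.1161, 0.0681]
orientation: [-2.075, 2.34, -0.043]
contact_force: [-2.2, 0.9, 18.2]
grip_width: -0.0
```

```bash
python3 st.py
```

```text
40.95 tcp [ 0.5009 -0.1161  0.0681] zaxis [ 0.029 -0.011 -1.   ] yaw -1.691 corr [ 0.011  0.029 -0.   ] F [-2.2  0.9 18.2] grip -0.0 q [ 0.34  0.45 -0.29  2.08  0.23  0.62 -1.8 ]
drawer XY -0.0592 -0.1253
```

>>> send_rows --motion '[{"dp": [0.011, -0.001, -0.0015], "rot": [0.005, 0.015, 0], "grip": 0}, {"dp": [0.011, -0.001, -0.0015], "rot": [0, 0.01, 0], "grip": 0}, {"dp": [0.011, -0.001, -0.0015], "rot": [0, 0.01, 0], "grip": 0}, {"dp": [0.011, -0.001, -0.0015], "rot": [0, 0, 0], "grip": 0}]'

```text
clock: 41.45
tcp_pos: [0.5513, -0.1207, 0.068]
orientation: [2.081, -2.347, 0.012]
contact_force: [-2.1, 0.2, 13.2]
grip_width: 0.0002
```

```bash
python3 st.py
```

```text
41.45 tcp [ 0.5513 -0.1207  0.068 ] zaxis [ 0.002 -0.009 -1.   ] yaw -1.691 corr [ 0.009  0.002 -0.   ] F [-2.1  0.2 13.2] grip 0.0002 q [ 0.32  0.52 -0.28  1.94  0.23  0.71 -1.79]
drawer XY -0.0086 -0.1254
```

>>> send_rows --motion '[{"dp": [0.011, -0.001, -0.0015], "rot": [0, 0, 0], "grip": 0}, {"dp": [0.01, -0.001, -0.0015], "rot": [0, 0, 0], "grip": 0}, {"dp": [0.008, -0.0007, -0.0015], "rot": [0, 0, 0], "grip": 0}, {"dp": [0.007, -0.0007, -0.0015], "rot": [0, 0, 0], "grip": 0}, {"dp": [0.006, -0.0007, -0.0015], "rot": [0, 0, 0], "grip": 0}, {"dp": [0.005, -0.0005, -0.0015], "rot": [0, 0, 0], "grip": 0}]'

```text
clock: 42.2
tcp_pos: [0.5957, -0.1249, 0.0679]
orientation: [2.072, -2.341, 0.003]
contact_force: [-23.9, 4.4, 35.5]
grip_width: -0.0003
```

```bash
python3 st.py
```

```text
42.2 tcp [ 0.5957 -0.1249  0.0679] zaxis [-0.01  -0.012 -1.   ] yaw -1.692 corr [ 0.012 -0.01   0.   ] F [-23.9   4.4  35.5] grip -0.0003 q [ 0.3   0.58 -0.27  1.82  0.23  0.78 -1.79]
drawer XY 0.036 -0.1255
```

>>> send_rows --motion '[{"dp": [0, 0, 0.04], "rot": [0, 0, 0], "grip": 0}, {"dp": [0, 0, 0.06], "rot": [0.012, -0.01, 0], "grip": 0}, {"dp": [0, 0, 0.04], "rot": [0, 0, 0], "grip": 0}, {"dp": [-0.005, -0.045, 0], "rot": [0, 0, 0], "grip": 0}, {"dp": [-0.005, -0.045, 0], "rot": [0, 0, 0], "grip": 0}, {"dp": [-0.005, -0.045, 0], "rot": [0, 0, 0], "grip": 0}, {"dp": [-0.005, -0.04, 0], "rot": [0, 0, 0], "grip": 0}, {"dp": [0, 0, -0.03], "rot": [0, 0, 0], "grip": 0}, {"dp": [0, 0, 0], "rot": [0, 0, 0], "grip": 0}]'

```text
clock: 43.32
tcp_pos: [0.5735, -0.3045, 0.1821]
orientation: [2.085, -2.349, -0.0]
contact_force: [-0.6, 0.3, 0.3]
grip_width: -0.0002
```

```bash
python3 st.py; python3 - <<'E'
from h import *
T=grab('top');S=grab('scene')
a=cv2.resize(T['img'][112:262,285:405,::-1],(400,500),interpolation=cv2.INTER_CUBIC)
b=cv2.resize(S['img'][140:290,160:280,::-1],(400,500),interpolation=cv2.INTER_CUBIC)
cv2.imwrite('pics/c9.png',np.hstack([a,b]))
E
```

```text
43.325 tcp [ 0.5735 -0.3045  0.1821] zaxis [-0. -0. -1.] yaw -1.69 corr [ 0. -0.  0.] F [-0.6  0.3  0.3] grip -0.0002 q [ 0.58  0.5  -0.26  1.65  0.14  1.01 -1.41]
drawer XY 0.03 -0.3065
```

View pics/c9.png

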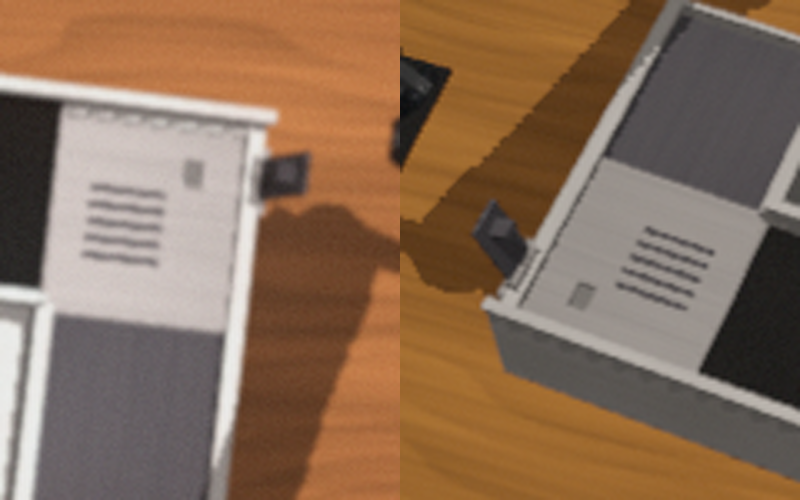

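The cover is shut, with its slot at (193,175) in line with the latch at (285,175), which is still open. Swinging the latch from outside now.

>>> send_rows --motion '[{"dp": [0, -0.002, -0.04], "rot": [0, 0, 0], "grip": 0}, {"dp": [0, 0, -0.025], "rot": [0, 0, 0], "grip": 0}, {"dp": [0, 0, 0], "rot": [0, 0, 0], "grip": 0}, {"dp": [0.001, 0.015, 0], "rot": [0, 0, 0], "grip": 0}, {"dp": [0.001, 0.012, 0], "rot": [0, 0, 0], "grip": 0}, {"dp": [0.001, 0.01, 0], "rot": [0, 0, 0], "grip": 0}, {"dp": [0.001, 0.01, 0], "rot": [0, 0, 0], "grip": 0}]'

```text
clock: 44.3
tcp_pos: [0.587, -0.2552, 0.1294]
orientation: [-2.085, 2.336, -0.029]
contact_force: [0.9, 0.3, -0.0]
grip_width: 0.0
```

```bash
python3 st.py
```

```text
44.3 tcp [ 0.587  -0.2552  0.1294] zaxis [ 0.02  -0.007 -1.   ] yaw -1.684 corr [ 0.007  0.02  -0.   ] F [ 0.9  0.3 -0. ] grip 0.0 q [ 0.5   0.53 -0.26  1.74  0.17  0.88 -1.51]
drawer XY 0.0391 -0.2561
```

>>> send_rows --motion '[{"dp": [-0.008, -0.01, -0.008], "rot": [0, 0.018, 0], "grip": 0}, {"dp": [0, 0, -0.009], "rot": [0, 0, 0], "grip": 0}, {"dp": [0.001, 0.01, 0], "rot": [0, 0, 0], "grip": 0}, {"dp": [0.001, 0.01, 0], "rot": [0, 0, 0], "grip": 0}, {"dp": [0.001, 0.01, 0], "rot": [0, 0, 0], "grip": 0}, {"dp": [0.001, 0.01, 0], "rot": [0, 0, 0], "grip": 0}]'

```text
clock: 45.05
tcp_pos: [0.5823, -0.2244, 0.1111]
orientation: [2.087, -2.341, 0.009]
contact_force: [-1.3, 0.3, 1.1]
grip_width: 0.0
```

```bash
python3 st.py
```

```text
45.05 tcp [ 0.5823 -0.2244  0.1111] zaxis [-0.    -0.008 -1.   ] yaw -1.685 corr [ 0.008 -0.    -0.   ] F [-1.3  0.3  1.1] grip 0.0 q [ 0.45  0.54 -0.25  1.77  0.18  0.85 -1.57]
drawer XY 0.0316 -0.2259
```

>>> send_rows --motion '[{"dp": [0.001, 0.01, 0], "rot": [0, 0, 0], "grip": 0}, {"dp": [0.001, 0.01, 0], "rot": [0, 0, 0], "grip": 0}, {"dp": [0.001, 0.01, 0], "rot": [0, 0, 0], "grip": 0}, {"dp": [0.001, 0.01, -0.003], "rot": [0, 0, 0], "grip": 0}, {"dp": [0.001, 0.01, -0.004], "rot": [0, 0, 0], "grip": 0}]'

```text
clock: 45.68
tcp_pos: [0.588, -0.1704, 0.1043]
orientation: [2.088, -2.34, 0.011]
contact_force: [-0.6, 0.2, 0.5]
grip_width: 0.0004
```

```bash
python3 st.py;python3 - <<'E'
from h import *
S=grab('scene');T=grab('top')
b=cv2.resize(S['img'][150:280,160:290,::-1],(400,400),interpolation=cv2.INTER_CUBIC)
w=grab('wrist')
b2=cv2.resize(w['img'][80:,80:500,::-1],(400,324))
b2=cv2.copyMakeBorder(b2,0,76,0,0,0)
cv2.imwrite('pics/c10.png',np.hstack([b,b2]))
E
```

```text
45.675 tcp [ 0.588  -0.1704  0.1043] zaxis [ 0.001 -0.008 -1.   ] yaw -1.685 corr [ 0.008  0.001 -0.   ] F [-0.6  0.2  0.5] grip 0.0004 q [ 0.37  0.53 -0.26  1.81  0.19  0.83 -1.67]
drawer XY 0.0325 -0.1715
```

View pics/c10.png

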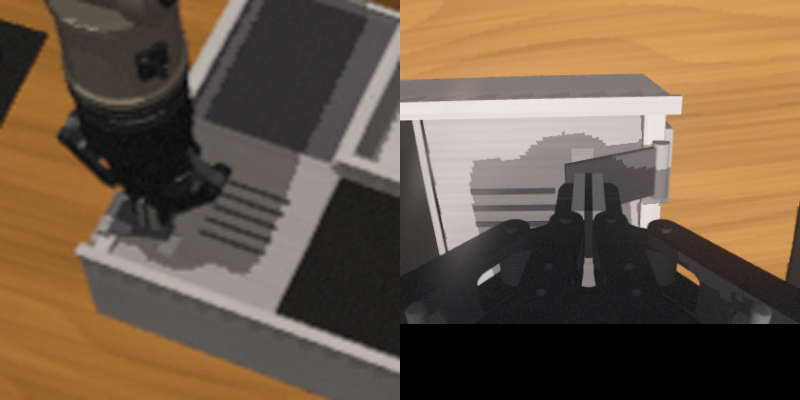

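The latch has swung inward and lies under the fingers. Pressing it down now.

>>> send_rows --motion '[{"dp": [-0.001, 0.003, -0.007], "rot": [0, 0, 0], "grip": 0}, {"dp": [0, 0, -0.007], "rot": [0, 0, 0], "grip": 0}, {"dp": [0, 0, -0.005], "rot": [0, 0, 0], "grip": 0}, {"dp": [0, 0, -0.003], "rot": [0, 0, 0], "grip": 0}, {"dp": [0, 0, -0.002], "rot": [0, 0, 0], "grip": 0}, {"dp": [0, 0, -0.002], "rot": [0, 0, 0], "grip": 0}]'

```text
clock: 46.58
tcp_pos: [0.5869, -0.1678, 0.0808]
orientation: [2.086, -2.341, 0.01]
contact_force: [-8.0, 2.6, 20.5]
grip_width: 0.0002
```

```bash
python3 st.py
```

```text
46.575 tcp [ 0.5869 -0.1678  0.0808] zaxis [-0.    -0.009 -1.   ] yaw -1.686 corr [ 0.009 -0.    -0.   ] F [-8.   2.6 20.5] grip 0.0002 q [ 0.36  0.56 -0.25  1.82  0.2   0.78 -1.68]
drawer XY 0.0311 -0.1691
```

>>> send_rows --motion '[{"dp": [0, 0, -0.002], "rot": [0, 0, 0], "grip": 0}, {"dp": [0, 0, 0.03], "rot": [0, 0, 0], "grip": 0}, {"dp": [0, 0, 0.06], "rot": [0, 0, 0], "grip": 0}, {"dp": [0, 0, 0.06], "rot": [0, 0, 0], "grip": 0}, {"dp": [-0.04, -0.04, 0.02], "rot": [0, 0, 0], "grip": 0}, {"dp": [-0.04, -0.05, 0], "rot": [0, 0, 0], "grip": 0}, {"dp": [-0.04, -0.05, 0], "rot": [0, 0, 0], "grip": 0}, {"dp": [-0.03, -0.05, 0], "rot": [0, 0, 0], "grip": 0}, {"dp": [-0.03, -0.05, 0], "rot": [0, 0, 0], "grip": 0}, {"dp": [-0.02, -0.05, 0], "rot": [0, 0, 0], "grip": 0}, {"dp": [-0.02, -0.05, 0], "rot": [0, 0, 0], "grip": 0}, {"dp": [0, 0, 0], "rot": [0, 0, 0], "grip": 0}, {"dp": [0, 0, 0], "rot": [0, 0, 0], "grip": 0}]'

```text
clock: 48.2
tcp_pos: [0.3568, -0.5162, 0.2565]
orientation: [2.084, -2.341, 0.015]
contact_force: [0.7, -0.1, 0.0]
grip_width: -0.0001
```

```bash
python3 st.py; python3 - <<'E'
from h import *
T=grab('top');S=grab('scene')
a=cv2.resize(T['img'][115:275,75:465,::-1],(800,328),interpolation=cv2.INTER_CUBIC)
b=cv2.resize(S['img'][130:310,100:500,::-1],(600,270),interpolation=cv2.INTER_CUBIC);b=cv2.copyMakeBorder(b,0,0,0,200,0)
cv2.imwrite('pics/c11.png',np.vstack([a,b]))
E
```

```text
48.2 tcp [ 0.3568 -0.5162  0.2565] zaxis [ 0.001 -0.012 -1.   ] yaw -1.687 corr [ 0.012  0.001 -0.   ] F [ 0.7 -0.1  0. ] grip -0.0001 q [ 0.95  0.38 -0.11  1.65  0.05  1.11 -0.87]
drawer XY -0.1669 -0.5367
```

View pics/c11.png

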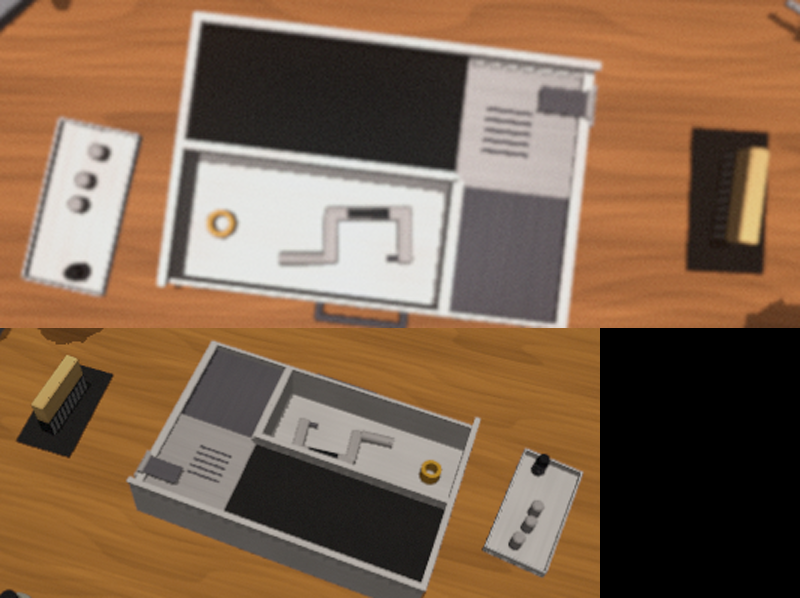

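The final view agrees in every part. The latch lies flat over the slot at (565,102), the cover is shut and the deck is empty. Three anvils stand in the dish at (98,152), (86,180) and (77,204). The brush stands on the mat at (752,195), and the thimble, bushing and micrometer have not moved.

```bash
python3 -c "
from h import *
print(hand_in())"
```

```text
the job is handed in; nothing more can be done
None
```

The anvil drawer is cleared down and the job was handed in at about 48 s on the robot's clock; `hand_in()` gives no verdict.

**What I did:**
- **Anvils:** I set all three in the parts dish, standing.
- **Cover and sweep:** I pressed the cover back to its stop. One brush pass put all five inserts in the well; the fingers were never lowered near them.
- **Brush:** I stood it back on its mat before closing up.
- **Shutting:** I slid the cover shut until it met its stop, then swung the latch over and pressed it down.

**Last checks:**
- **In the pictures:** The deck is empty. The cover is shut with the latch flat over its slot. The brush is upright on the mat, within about 10 mm of its middle, and the micrometer, thimble and bushing look unmoved.
- **Inserts:** Before the cover went on, I counted five in the well. Four of them lay or leaned along the deck-side wall, and I judged their heights by eye only.
- **Deck pixel check:** The top view found no bright pixels left on the deck. The scene view found 126, which I took for the drawer's rim; the pictures show an empty deck.
- **Forces:** The tool pressed the cover with 34 N at first touch and 35.5 N at the closing stop, above the suggested 8 to 15 N.
- **Measurement disagreement:** The two fixed cameras put heights 2 to 9 mm low, and the wrist camera read 4 to 5 mm different in x. I corrected for this before each grasp, and nothing failed.

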